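Hang the order board and hold the clip open on it

ROBOT

A 6-joint arm with a two-finger parallel gripper is mounted at the origin on the work surface. World frame = base frame: x ahead of the robot, y to its left, z up, the work surface at z = 0. Lengths are in m, angles in rad, forces in N, time in s.
With the tool pointing down it reaches from about 0.3 to 0.75 m from the base axis. Payload 8.5 kg.
Tool frame: the origin (TCP) lies at the very end of the fingers, on their centre line; the grasp point (between the pads) lies 19 mm behind it (grip_point_offset is the distance from the TCP to the grasp point, in m); z points along the fingers, y is the direction in which the jaws open and shut (so a half turn about z gives the same grasp; the last joint's range is limited). The gripper opens to 88 mm and grips with 3 to 60 N. Pads are 18 mm wide; open, the fingers measure 123 mm over their backs; the gripper's body (75 mm by 187 mm) begins 45 mm behind the grasp point.
Start: joints at [-1.463, 0.381, 1.297, -0, 1.464, -0.215], TCP at [0.174, -0.522, 0.209] pointing down, gripper open.
Joint ranges: [-3.11, 3.11], [-0.89, 2.33], [0.22, 2.48], [-1.42, 4.56], [0.17, 2.85], [-2.88, 2.88]. Speed limits (rad/s): [2.39, 2.39, 3.14, 3.14, 3.14, 3.14].

INTERFACE

Orientations are given as a 3x3 rotation matrix whose columns are the frame's x, y, z axes.
In Python, from bench import state, snapshot, finish_job, look_for, outline_of, grip_point_offset gives the robot as it stands.
- The arm moves only by the tool step_arm, never from a script. Its argument "plan" is a list of rows, each a list of 3 entries, a list of its own where there are three numbers: the opening, from 0 (shut) to 1 (fully open), then the shift along the tool's x, y, z in units of 30 mm (1.0 is 30 mm), then the turn, a rotation vector about the tool's x, y, z in units of 10 degrees (1.0 is 10 degrees). A call has 1 to 12 rows; each row is the pose to reach, as a shift and turn from the pose commanded when the call began, along the tool's axes at that moment; what a row does not reach only later rows make up. A row lasts 1/8 s, in which the tool goes at most 62.5 mm and 10.7 degrees, less where a joint would pass 70% of its speed; a pose out of reach is approached as far as the arm can. A call with a gripper value outside its range is refused whole. The fingers move at their own pace and stop on an object; the grip force is fixed at half the most. Time passes only in rows, so rows that repeat a pose let the fingers close. It gives the time, the measured TCP pose, the force and the opening at its end, in the units of the state.
- state(): the state, without advancing time (a new reading comes with each control period).
- snapshot(name): name is "scene" or "top"; returns a dict with "image" (420x560x3 uint8, red, green, blue), "range_z" (420x560 float32, m along the optical axis (not along the pixel's ray), 0 where there is no reading), "fx", "fy", "cx", "cy" (pixels), "rvec" (rotation vector, rad) and "tvec" (3), from world to camera coordinates, as OpenCV has them. Camera axes: x right, y down, z forward; pixel columns grow to the right and rows downward; lengths in m; the calibration is good to about 2 mm. A picture is of the moment at which its call begins.
- finish_job(): hands the job in, once; it reports no verdict.
Trained networks look in the newest picture that a camera, given by its name, has taken for a name from the list of things; names that differ only in an ending like _2 or _b are one class to them, and where a whole thing is asked for, a point or a joint stands for the part that bears it (a point fixed in the world has none). Each returns a list of dicts, best first, with "p" (0 to 1); they miss things now and then, are a little off and sometimes report something else, mostly with a low value. They report only what shows in the picture. A call takes as long as a camera call. They do not tell look-alikes from the thing itself.
- look_for(camera, query): "bbox" ([left, top, right, bottom] in pixels, round what is visible of it).
- outline_of(camera, query): "mask" (420x560 bool, what is visible of it) and "bbox" ([left, top, right, bottom] in pixels, round what is visible of it).
The state is a dict: "clock": time; "joint_positions": joint angles; "qd": joint speeds; "effort": joint torques, N m; "tcp_pos": TCP position; "orientation": TCP orientation; "wrist_force": force on the tool from outside, world axes, zero at the start; "moment": the same for the moment, N m; "grip_width": finger opening in m.
Only numpy, scipy, OpenCV 4.12 (cv2) and the standard library are available. Lean on these libraries where they do the work, as an engineer would, in place of code of your own. Each camera call takes 0.05 s, during which the arm holds its last target.

TASK

Lift the plywood order board out of its slotted stand and hang it by its hole on the free middle peg of the utensil rail, letting go of it there. Then pinch the steel spring clip by its two handles, take it off the tub's rim and finish holding it squeezed wide open around the top edge of the hanging board, one jaw in front of the board and one behind it, about a centimetre or two down over the edge and clear of the board and the peg, so that I can slip today's order slips in: the program ends with the clip still held open, not let go. Leave everything else where it stands.

Things in the scene. Friction and masses are not known exactly. Their poses are not given: they have to be found in the camera images.
- rail: Dark steel utensil rail, fixed: level bar 340 mm long along y, 205 mm above the table, on posts at y = +-170 mm. Three 10 mm thick pegs point to its -x, rising 8 deg to their tips. A whisk (y = +140 mm) and a palette knife (y = -140 mm) hang fixed, within 25 mm of those y; the middle peg (y = 0) is free. Nothing is above 225 mm. Origin: on the table under the bar's middle; z up.
- peg_root (a point): Point on the axis of the free middle peg where it leaves the bar (axes as the rail).
- peg_tip (a point): Outer rounded end of the free middle peg, on its axis, 92 mm (level) from peg_root and 13 mm higher (axes as the rail).
- stand: Dark wooden stand, fixed to the table, 75 x 130 mm base, 12 mm thick, with a slot along its y between two 34 mm high, 12 mm thick strips (tops 45 mm above the table). The board stands in the slot (10.6 mm wide). Origin: centre of the underside; z up.
- board: Loose plywood order board, 120 mm wide (its y), 165 mm tall (its z), 8 mm thick (its x), 95 g, with one 22 mm round hole. Starts upright in the stand's slot, hole towards the top. Origin: middle of the bottom edge, mid-thickness; x is square to its faces.
- board_hole (a point): Centre of the board's hole, mid-thickness, 115 mm above its bottom edge and 50 mm below its top edge (axes as the board). Hung on the peg, this point comes to lie about 6 mm below the peg's axis, so the peg's top is about 39 mm below the board's top edge (36 mm a little way in front).
- board_top (a point): Middle of the board's top edge, mid-thickness (axes as the board).
- tub: White plastic tub of piping nozzles, fixed: 130 (x) x 160 (y) x 90 mm tall, walls 4 mm. Origin: centre of the underside, z up. The clip sits jaws down astride the rim of its long wall at x = -63 mm (the wall nearer the robot), up to 35 mm from the wall's middle, 18 mm down over it. The nozzles stay below 55 mm.
- clip: Loose stainless spring clip like a big clothes peg, 77 g, 40 mm wide (50 mm over the hinge pin). Origin: on the hinge axis; x along the hinge; z from hinge to handles; jaws reach 45 mm the other way. The frame is that of half A (+y side) and turns with it. On the tub: hinge about 117 mm above the table, z up, x along the wall. Pinched evenly, each half turns 0.4 rad from shut to fully open.
- clip_jaw (a joint): Opening angle between the clip's halves, rad: 0 shut, about 0.13 on the tub's wall, 0.80 fully open (stop). A spring shuts it; pinching the handle ends along y with 7 to 10 N opens it. Fully open, the handles are parallel, 18 mm over the outside, flat from 10 to 46 mm above the hinge: grip them firmly there.
- jaw_a_tip (a point): Middle of the inner edge at the end of jaw A, 45 mm from the hinge (axes as body clip). With the clip fully open the jaw ends are 35 mm apart and 41 mm below the hinge; between the jaws there is at least 24 mm of width from there up to 15 mm below the hinge.
- jaw_b_tip (a point): Middle of the inner edge at the end of jaw B, 45 mm from the hinge (its axes turn with half B).
- handle_a_end (a point): Middle of the outer edge at the end of handle A, a flat steel plate 36 mm wide and 3 mm thick (axes as body clip). On the tub the handle ends are about 39 mm above the hinge and about 47 mm apart over the outside.
- handle_b_end (a point): Middle of the outer edge at the end of handle B (its axes turn with half B). As the clip opens, the handle ends rise from 39 to 46 mm above the hinge: if they do not slide in the grip, the hinge sinks by these 7 mm.
- jar: Bystander: loose glass jar, 72 mm across, 85 mm tall. Origin: centre of its underside.
- shaker: Bystander: loose aluminium shaker, 58 mm across, 100 mm tall. Origin: centre of its underside.
- cutter: Bystander: loose steel ring cutter, 70 mm across, 35 mm tall. Origin: centre of its underside.
- scraper: Bystander: loose white dough scraper with a black grip, lying flat, 93 x 116 mm, 20 mm high. Origin: underside, centre of its blade.
- timer: Bystander: loose white kitchen timer standing upright, 30 x 70 x 62 mm. Origin: centre of its underside.
- brush: Bystander: loose pastry brush lying flat, 200 mm long, along its x. Origin: underside.
- loaf_tin: Bystander: loose dark loaf tin, 90 x 170 x 60 mm. Origin: centre of its underside.
Mind the look-alikes: they are no part of the job. What is shaped like the clip but red is not meant.

How it is judged:
By the outcome, as a careful person would: the job done as asked, in the order asked, and still so for the second after the job is handed in, while the arm keeps its last pose, push and grip.
It also fails if it takes over 58 s, if anything falls off the work surface, if the arm or the gripper's body presses on something with over 40 N, if the wrist force passes 120 N, or if a joint passes its speed limit or range.

## Working session

There is one attempt and no reset: what is moved stays moved. The work goes in short steps, Python scripts to look and compute and a tool call to move; the robot and the scene stay as the last step left them, time stands still between calls to the robot, and variables do not carry over. Pictures are saved under pics/ and viewed, and the job is handed in when it is done.

Besides the shell and the picture viewer there is one more tool, called after "Emit:" as name(argument=value, ...) on one line, values as JSON. step_arm: Moves the arm, as the interface text tells. Its arguments: {"type":"object","properties":{"plan":{"type":"array","items":{"type":"array"}}},"required":["plan"]}

```bash
ls; mkdir -p pics; cat > h.py <<'E'
import numpy as np, cv2
from bench import *
def snap(n,f):
    s=snapshot(n); cv2.imwrite('pics/'+f,cv2.cvtColor(s['image'],cv2.COLOR_RGB2BGR)); 
    np.savez('pics/'+n+'_last.npz',**s); return s
def cloud(s):
    z=np.asarray(s['range_z'],float); v,u=np.mgrid[0:z.shape[0],0:z.shape[1]]
    P=np.stack([(u-s['cx'])/s['fx']*z,(v-s['cy'])/s['fy']*z,z],-1)
    R=cv2.Rodrigues(np.asarray(s['rvec'],float))[0]; t=np.asarray(s['tvec'],float).ravel()
    W=(P-t)@R; W[z<=0]=np.nan; return W
def proj(s,p):
    K=np.array([[s['fx'],0,s['cx']],[0,s['fy'],s['cy']],[0,0,1.]])
    return cv2.projectPoints(np.asarray(p,float).reshape(-1,3),np.asarray(s['rvec'],float),np.asarray(s['tvec'],float),K,None)[0].reshape(-1,2)
def load(n):
    d=np.load('pics/'+n+'_last.npz'); return {k:d[k] for k in d}
E
python3 - <<'E'
from h import *
print(state(), grip_point_offset if not callable(grip_point_offset) else grip_point_offset())
for n in ['scene','top']:
    s=snap(n,n+'0.png'); print(n,s['fx'],s['cx'],s['rvec'],s['tvec'])
    for q in ['rail','stand','board','tub','clip']:
        print(q,[(round(d['p'],2),np.round(d['bbox'])) for d in look_for(n,q)])
E
```

```text
pics
{'clock': 0.0, 'joint_positions': array([-1.46333776e+00,  3.81220800e-01,  1.29823544e+00,  2.09203498e-05,
        1.46360776e+00, -2.15307951e-01]), 'qd': array([-2.04711807e-04, -4.79066301e-04, -2.38176829e-05, -9.82819696e-04,
        1.16452428e-03,  1.21474241e-04]), 'effort': array([-2.85378646e-04, -4.37935066e+01, -2.24551356e+01,  7.13294791e-02,
        3.52613011e-02, -9.86749387e-05]), 'tcp_pos': array([ 0.17442004, -0.52127883,  0.20793303]), 'orientation': array([[ 9.48362269e-01,  3.17189199e-01, -1.37124733e-04],
       [ 3.17189052e-01, -9.48361196e-01,  1.46509380e-03],
       [ 3.34668154e-04, -1.43293415e-03, -9.99998917e-01]]), 'wrist_force': array([ 0.01334286, -0.0264712 , -0.62344018]), 'moment': array([ 0.00246444, -0.02825589, -0.01542151]), 'grip_width': 0.08807412708537975} 0.0187
scene 404.5729522352244 278.2065163697839 [ 1.0213859   2.20851773 -1.20206748] [ 0.33481409 -0.09861612  1.61528782]
rail [(0.6, array([166., 171., 291., 307.]))]
stand [(0.78, array([333., 250., 383., 290.]))]
board [(0.86, array([343., 210., 382., 271.]))]
tub [(0.63, array([195., 170., 253., 219.]))]
clip [(0.79, array([232., 150., 246., 186.])), (0.48, array([250., 164., 263., 190.])), (0.41, array([337., 211., 383., 270.]))]
top 408.1081163251862 282.4254263979913 [ 2.13716727 -2.19515431  0.13909905] [0.02469275 0.55438182 1.44304721]
rail [(0.91, array([239., 142., 353., 198.]))]
stand [(0.73, array([198., 219., 236., 246.]))]
board [(0.57, array([193., 226., 231., 237.])), (0.43, array([238., 141., 357., 196.]))]
tub [(0.91, array([342., 207., 395., 247.])), (0.65, array([362., 239., 379., 254.]))]
clip [(0.73, array([362., 238., 377., 254.])), (0.67, array([268., 209., 306., 241.])), (0.58, array([366., 267., 381., 281.]))]
```

```bash
python3 - <<'E'
import cv2
a=cv2.imread('pics/scene0.png');b=cv2.imread('pics/top0.png')
cv2.imwrite('pics/s_c.png',cv2.resize(a[130:330,140:400],None,fx=3,fy=3,interpolation=cv2.INTER_CUBIC))
cv2.imwrite('pics/t_c.png',cv2.resize(b[120:300,170:430],None,fx=3,fy=3,interpolation=cv2.INTER_CUBIC))
E
```

```text
(no output)
```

View pics/s_c.png

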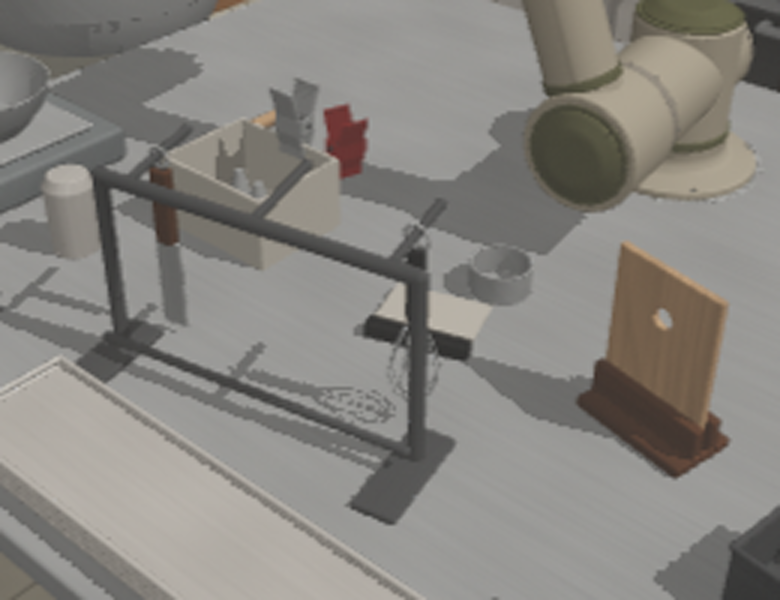

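View pics/t_c.png

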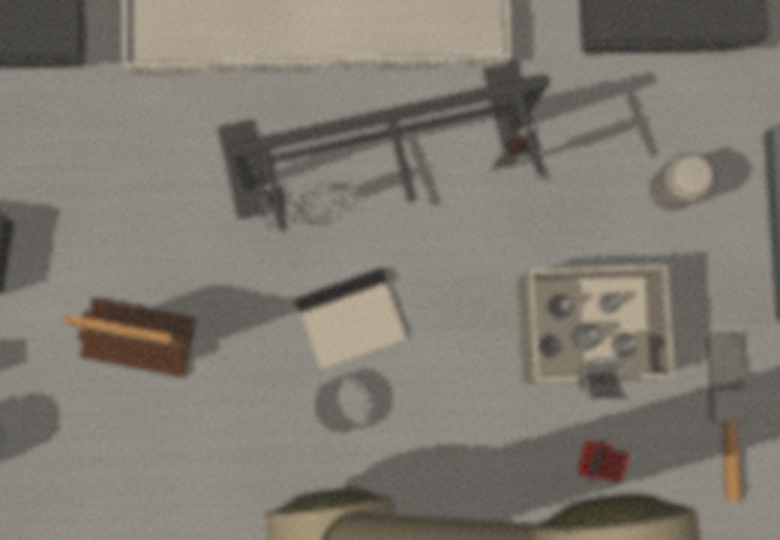

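View pics/scene0.png

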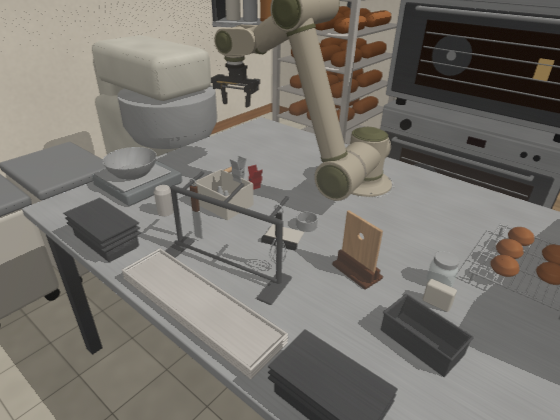

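View pics/top0.png

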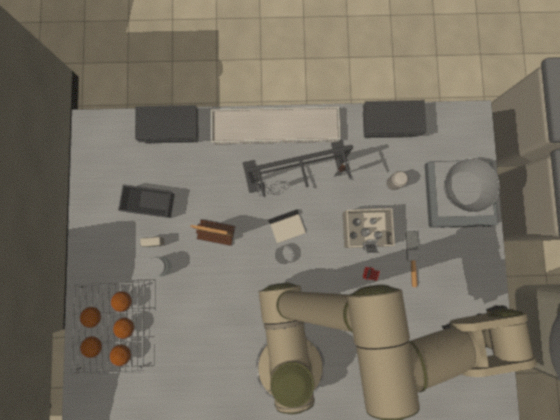

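The steel clip sits on the tub's near wall, at about (371,247) in the top picture and (240,168) in the scene picture. The red look-alike stands free at about (370,273) in the top picture. The board is in its stand at about (212,232), and the free middle peg is at about (306,175). Next I'll measure these positions from depth.

```bash
python3 - <<'E'
from h import *
for n in ['top','scene']:
    s=load(n); W=cloud(s)
    R=cv2.Rodrigues(s['rvec'])[0]; print(n,'cam pos',-R.T@s['tvec'])
    print('table z', np.nanmedian(W[190:200,330:340,2] if n=='top' else W[240:250,310:320,2]))
    np.random.seed(0)
    def show(name,m):
        p=W[m]; print(name,len(p),'min',np.nanpercentile(p,2,0).round(3),'max',np.nanpercentile(p,98,0).round(3),'med',np.nanmedian(p,0).round(3))
        return p
    def box(b):
        m=np.zeros(W.shape[:2],bool); m[b[1]:b[3],b[0]:b[2]]=1; return m
    with np.errstate(invalid='ignore'):
        z=W[...,2]
        if n=='top':
            p=show('bar',box((240,142,356,200))&(z>0.19)); np.save('pics/bar_top.npy',p)
            show('clip',box((360,236,382,256))&(z>0.1))
            show('tub',box((342,205,397,250))&(z>0.075)&(z<.1))
            show('board',box((188,220,236,246))&(z>0.1))
            show('stand',box((188,215,240,250))&(z>0.03)&(z<.06))
        else:
            show('bar',box((166,171,291,307))&(z>0.19)&(z<.24))
            show('clip',box((228,150,250,190))&(z>0.1))
            show('tub',box((190,165,258,222))&(z>0.08)&(z<.1))
            show('board',box((333,205,386,275))&(z>0.06))
E
```

```text
top cam pos [0.38284085 0.02872754 1.49764542]
table z -0.0008145356258391246
bar 820 min [ 0.596 -0.209  0.2  ] max [0.737 0.115 0.224] med [ 0.689 -0.056  0.212]
clip 171 min [ 0.392 -0.303  0.115] max [ 0.438 -0.258  0.164] med [ 0.416 -0.28   0.135]
tub 264 min [ 0.41  -0.371  0.076] max [ 0.547 -0.21   0.098] med [ 0.486 -0.295  0.089]
board 126 min [0.469 0.194 0.106] max [0.498 0.308 0.181] med [0.483 0.249 0.176]
stand 224 min [0.46  0.193 0.036] max [0.51  0.316 0.052] med [0.481 0.253 0.045]
scene cam pos [1.3130066  0.6375197  0.77495979]
table z 0.001813392507561044
bar 1116 min [ 0.599 -0.206  0.192] max [0.741 0.126 0.223] med [ 0.69  -0.041  0.212]
clip 277 min [ 0.391 -0.297  0.102] max [ 0.632 -0.056  0.223] med [ 0.426 -0.271  0.138]
tub 455 min [ 0.319 -0.368  0.08 ] max [ 0.684 -0.184  0.098] med [ 0.468 -0.277  0.087]
board 1402 min [0.473 0.2   0.063] max [0.5   0.315 0.179] med [0.488 0.262 0.124]
```

```bash
python3 - <<'E'
from h import *
S={n:load(n) for n in ['top','scene']}; C={n:cloud(S[n]) for n in S}
def pts(n,b,lo,hi):
    W=C[n][b[1]:b[3],b[0]:b[2]].reshape(-1,3); return W[(W[:,2]>lo)&(W[:,2]<hi)]
def lfit(p):  # x = a+b*y robust
    m=np.ones(len(p),bool)
    for i in range(15):
        c=np.polyfit(p[m,1],p[m,0],1); r=p[:,0]-np.polyval(c,p[:,1]); m=abs(r)<(0.03 if i<4 else .012)
    return c,m
for n,b in [('top',(240,142,356,200)),('scene',(166,171,291,307))]:
    p=pts(n,b,.19,.23); 
    # start: upper envelope in x
    c=np.array([0.26,0.70])
    for i in range(20):
        r=p[:,0]-np.polyval(c,p[:,1]); m=abs(r)<.012; c=np.polyfit(p[m,1],p[m,0],1)
    th=-np.arctan(c[0]); print(n,'bar',c,'yaw deg',np.degrees(th),m.sum(), 'zmed',np.median(p[m,2]),'std r',np.std(r[m]))
    ax=np.array([-np.sin(th),np.cos(th)]); nx=np.array([np.cos(th),np.sin(th)])
    o=np.array([c[1],0]); a=(p[:,:2]-o)@ax; x=(p[:,:2]-o)@nx
    print(' ends',a[m].min(),a[m].max(),np.percentile(a[m],[1,99]))
    q=(x<-.015)
    h=np.histogram(a[q],bins=np.arange(-.24,.16,.01)); print(list(zip(h[1].round(2),h[0])))
    mid=np.percentile(a[m],[.5,99.5]).mean()
    k=q&(abs(a-mid)<.03)
    print(' mid',mid,' midpeg a med',np.median(a[k]),'x',x[k].min(),x[k].max(),'z',np.polyfit(x[k],p[k,2],1), 'a-slope',np.polyfit(x[k],a[k],1), k.sum())
    print(' origin xy by mid:',o+ax*np.median(a[k]))
# board
p=pts('scene',(333,205,386,275),.06,.175)
m=np.ones(len(p),bool)
for i in range(10):
    A=np.c_[p[m,1],p[m,2],np.ones(m.sum())]; c=np.linalg.lstsq(A,p[m,0],rcond=None)[0]
    r=p[:,0]-np.c_[p[:,1],p[:,2],np.ones(len(p))]@c; m=abs(r)<.004
print('board face x=ay+bz+c',c,'yaw',np.degrees(-np.arctan(c[0])),m.sum(),np.std(r[m]))
th=-np.arctan(c[0]); ax=np.array([-np.sin(th),np.cos(th)]);
a=p[m][:,:2]@ax; print(' along pct',np.percentile(a,[0,.5,1,99,99.5,100]))
p=pts('top',(188,220,240,246),.165,.2); cc=np.polyfit(p[:,1],p[:,0],1); print('board top',cc,np.degrees(-np.arctan(cc[0])),np.percentile(p[:,:2]@ax,[0,1,50,99,100]),np.median(p[:,2]),p.mean(0))
p=pts('top',(188,215,240,250),.038,.055); r=cv2.minAreaRect((p[:,:2]*1000).astype(np.float32)); print('stand strips',r)
p=pts('top',(188,215,240,250),.008,.055); r=cv2.minAreaRect((p[:,:2]*1000).astype(np.float32)); print('stand',r)
# tub
p=pts('top',(338,203,400,250),.078,.1); r=cv2.minAreaRect((p[:,:2]*1000).astype(np.float32)); print('tub',r, np.median(p[:,2]))
# clip
for n,b in [('top',(355,233,385,258)),('scene',(226,148,252,190))]:
    p=pts(n,b,.102,.19); p=p[(p[:,0]<.47)&(p[:,0]>.36)&(p[:,1]<-.2)]
    r=cv2.minAreaRect((p[:,:2]*1000).astype(np.float32)); print('clip',n,len(p),r,p[:,2].max())
    q=p[p[:,2]>.14]; print(q[:,:2].min(0),q[:,:2].max(0)); print(np.histogram(p[:,0],bins=np.arange(.38,.46,.004)),np.histogram(p[:,1],bins=np.arange(-.32,-.24,.004)))
E
```

```text
top bar [-0.05431569  0.68699167] yaw deg 3.1090049618387465 264 zmed 0.21115774344379507 std r 0.006889217196996617
 ends -0.2061811433965262 0.12282245382997783 [-0.20247213  0.11763658]
[(np.float64(-0.24), np.int64(0)), (np.float64(-0.23), np.int64(0)), (np.float64(-0.22), np.int64(0)), (np.float64(-0.21), np.int64(15)), (np.float64(-0.2), np.int64(33)), (np.float64(-0.19), np.int64(6)), (np.float64(-0.18), np.int64(0)), (np.float64(-0.17), np.int64(0)), (np.float64(-0.16), np.int64(0)), (np.float64(-0.15), np.int64(0)), (np.float64(-0.14), np.int64(0)), (np.float64(-0.13), np.int64(0)), (np.float64(-0.12), np.int64(0)), (np.float64(-0.11), np.int64(0)), (np.float64(-0.1), np.int64(0)), (np.float64(-0.09), np.int64(0)), (np.float64(-0.08), np.int64(0)), (np.float64(-0.07), np.int64(24)), (np.float64(-0.06), np.int64(41)), (np.float64(-0.05), np.int64(0)), (np.float64(-0.04), np.int64(0)), (np.float64(-0.03), np.int64(0)), (np.float64(-0.02), np.int64(0)), (np.float64(-0.01), np.int64(0)), (np.float64(0.0), np.int64(0)), (np.float64(0.01), np.int64(0)), (np.float64(0.02), np.int64
[... 3844 characters left out ...]
625427246094), (50.00531768798828, 45.86994171142578), 1.292039155960083) 0.16467262726757195
[ 0.38847036 -0.29855553] [ 0.43911443 -0.25950563]
(array([ 0,  0,  9, 28, 22, 26, 13,  3,  5,  5,  5, 45, 46, 30,  7,  0,  0,
        0,  0,  0]), array([0.38 , 0.384, 0.388, 0.392, 0.396, 0.4  , 0.404, 0.408, 0.412,
       0.416, 0.42 , 0.424, 0.428, 0.432, 0.436, 0.44 , 0.444, 0.448,
       0.452, 0.456, 0.46 ])) (array([ 0,  0,  0,  0,  0,  9, 15, 17, 20, 19, 29, 20, 24, 22, 32, 26, 11,
        0,  0,  0]), array([-0.32 , -0.316, -0.312, -0.308, -0.304, -0.3  , -0.296, -0.292,
       -0.288, -0.284, -0.28 , -0.276, -0.272, -0.268, -0.264, -0.26 ,
       -0.256, -0.252, -0.248, -0.244, -0.24 ]))
```

```bash
python3 - <<'E'
from h import *
from scipy.optimize import least_squares
S={n:load(n) for n in ['top','scene']}; C={n:cloud(S[n]) for n in S}
def pts(n,b,lo,hi):
    W=C[n][b[1]:b[3],b[0]:b[2]].reshape(-1,3); return W[(W[:,2]>lo)&(W[:,2]<hi)]
P={}
for n,b in [('top',(240,142,356,200)),('scene',(166,171,291,307))]:
    P[n]=pts(n,b,.19,.23)
def seg(p,a,b,r):
    d=b-a;t=np.clip((p-a)@d/(d@d),0,1); return np.linalg.norm(p-a-t[:,None]*d,axis=1)-r
def res(v,p,full=False):
    x,y,th,dz,rb=v; nx=np.array([np.cos(th),np.sin(th),0]);ny=np.array([-np.sin(th),np.cos(th),0]);o=np.array([x,y,.205+dz])
    d=[seg(p,o-ny*.17,o+ny*.17,rb)]
    for k in (-.14,0,.14): d.append(seg(p,o+ny*k,o+ny*k-nx*.087+np.array([0,0,.0123]),.005))
    d=np.array(d); return d[np.argmin(abs(d),0),np.arange(len(p))]
for n in ['top','scene','both']:
    p=P[n] if n!='both' else np.r_[P['top'],P['scene']]
    best=None
    for t0 in (8,12,16):
        r=least_squares(res,[.695,-.045,np.radians(t0),0,.006],args=(p,),loss='cauchy',f_scale=.002)
        if best is None or r.cost<best.cost: best=r
    v=best.x; print(n,v.round(4),np.degrees(v[2]),best.cost,np.median(abs(res(v,p))))
    nx=np.array([np.cos(v[2]),np.sin(v[2]),0]); print(' peg_tip',(np.array([v[0],v[1],.205+v[3]])-.092*nx+[0,0,.013]).round(4))
for n in S: print(n,[ (q,[(round(d['p'],2),np.round(d['bbox'])) for d in look_for(n,q)][:2]) for q in ['peg_tip','board_hole','board_top','handle_a_end','handle_b_end']])
E
```

```text
top [ 0.7037 -0.0482  0.1998  0.0016  0.007 ] 11.446800187745309 0.0010147073330271845 0.0013061299095003184
 peg_tip [ 0.6135 -0.0665  0.2196]
scene [ 0.7026 -0.0452  0.1988  0.0012  0.008 ] 11.38852116966405 0.0013230290879834709 0.0009758134404001927
 peg_tip [ 0.6124 -0.0634  0.2192]
both [ 0.7034 -0.0459  0.1984  0.0015  0.0074] 11.368915102823316 0.002466097728453347 0.0011347694612988935
 peg_tip [ 0.6132 -0.0641  0.2195]
top [('peg_tip', [(0.75, array([245., 141., 353., 198.]))]), ('board_hole', [(0.58, array([193., 225., 230., 234.]))]), ('board_top', [(0.53, array([193., 224., 231., 236.])), (0.48, array([343., 207., 395., 246.]))]), ('handle_a_end', [(0.67, array([362., 266., 380., 280.])), (0.55, array([359., 240., 378., 253.]))]), ('handle_b_end', [(0.45, array([363., 269., 366., 277.])), (0.41, array([361., 239., 381., 246.]))])]
scene [('peg_tip', [(0.89, array([163., 175., 288., 303.]))]), ('board_hole', [(0.73, array([336., 214., 383., 270.]))]), ('board_top', [(0.58, array([343., 212., 384., 276.]))]), ('handle_a_end', [(0.75, array([232., 153., 245., 180.])), (0.75, array([154., 185., 176., 216.]))]), ('handle_b_end', [(0.68, array([233., 160., 244., 179.]))])]
```

```bash
cat >> h.py <<'E'
from scipy.spatial.transform import Rotation as Ro
def Rt(adeg):
    a=np.radians(adeg); return np.array([[-np.sin(a),np.cos(a),0],[np.cos(a),np.sin(a),0],[0,0,-1.]])
def to(p,adeg,p0=None,R0=None):
    s=state(); p0=s['tcp_pos'] if p0 is None else np.array(p0); R0=s['orientation'] if R0 is None else R0
    sh=R0.T@(np.array(p)-p0)/.03; rv=np.degrees(Ro.from_matrix(R0.T@Rt(adeg)).as_rotvec())/10
    print('shift',sh.round(3),'turn',rv.round(3))
E
python3 - <<'E'
from h import *
R0=Rt(-71.5)
to([.40,-.25,.29],-40,[.174,-.522,.209]); to([.4836,.2549,.25],-12.5,[.174,-.522,.209])
W=cloud(load('top')); s=load('top')
im=s['image'].astype(int); m=(im[...,0]>90)&(im[...,1]<50)&(im[...,2]<60); m[:230]=0;m[300:]=0;m[:,:340]=0;m[:,400:]=0
p=W[m]; print('red',len(p),np.nanmin(p,0),np.nanmax(p,0))
E
```

```text
shift [10.02  -6.209 -2.7  ] turn [ 0.     0.    -3.151]
shift [ 18.002 -21.286  -1.367] turn [ 0.     0.    -5.901]
red 32 [ 0.30398872 -0.31153375  0.0095096 ] [ 0.3419585  -0.26226819  0.09011476]
```

Emit:
step_arm(plan=[[0.6,[0,0,-1.5],[0,0,0]],[0.6,[2,-1.2,-2.7],[0,0,-0.8]],[0.6,[4,-2.5,-2.7],[0,0,-1.6]],[0.6,[6,-3.7,-2.7],[0,0,-2.4]],[0.6,[8,-5,-2.7],[0,0,-3.1]],[0.6,[10,-6.2,-2.7],[0,0,-3.1]],[0.6,[11,-8,-2.7],[0,0,-3.1]],[0.6,[12,-10,-2.7],[0,0,-3.5]],[0.6,[13,-12,-2.7],[0,0,-4]],[0.6,[14.5,-14,-2.7],[0,0,-4.5]],[0.6,[15.5,-16,-2.7],[0,0,-5.2]],[0.6,[16.5,-18,-2.4],[0,0,-5.9]]])

```text
clock: 2.6
tcp_pos: [0.4604, 0.078, 0.2857]
orientation: [[0.213, 0.977, 0.001], [0.977, -0.213, -0.0], [0.0, 0.001, -1.0]]
wrist_force: [0.6, -0.4, 0.4]
grip_width: 0.0529
```

```bash
python3 - <<'E'
from h import *
s=state(); print(s['tcp_pos'],s['orientation'].round(3),s['grip_width'],s['joint_positions'].round(2))
to([.4836,.2549,.25],-12.5)
E
```

```text
[0.46043365 0.07799219 0.28569715] [[ 0.213  0.977  0.001]
 [ 0.977 -0.213 -0.   ]
 [ 0.     0.001 -1.   ]] 0.0528792014652885 [-0.09  0.18  1.36 -0.    1.6   0.13]
shift [ 5.926 -0.501  1.19 ] turn [ 0.007 -0.001  0.022]
```

Emit:
step_arm(plan=[[0.6,[0,0,0],[0,0,0]],[0.6,[0,0,0],[0,0,0]]])

```text
clock: 2.85
tcp_pos: [0.4602, 0.0757, 0.2854]
orientation: [[0.217, 0.976, -0.0], [0.976, -0.217, -0.0], [-0.0, 0.0, -1.0]]
wrist_force: [0.8, -0.2, 0.8]
grip_width: 0.0524
```

```bash
python3 - <<'E'
from h import *
s=state(); print(s['tcp_pos'],s['grip_width'])
to([.4836,.2549,.23],-12.5)
E
```

```text
[0.46017525 0.0756584  0.28540965] 0.05238800895984111
shift [ 6.002 -0.533  1.845] turn [ 0.     0.002 -0.002]
```

Emit:
step_arm(plan=[[0.6,[1.8,-0.16,0.3],[0,0,0]],[0.6,[3.6,-0.32,0.8],[0,0,0]],[0.6,[5.0,-0.44,1.4],[0,0,0]],[0.6,[6.0,-0.53,1.8],[0,0,0]],[0.6,[6.0,-0.53,1.85],[0,0,0]],[0.6,[6.0,-0.53,1.85],[0,0,0]]])

```text
clock: 3.6
tcp_pos: [0.4842, 0.2534, 0.2302]
orientation: [[0.219, 0.976, 0.0], [0.976, -0.219, -0.0], [-0.0, 0.0, -1.0]]
wrist_force: [-1.0, -0.1, -0.6]
grip_width: 0.0528
```

```bash
python3 - <<'E'
from h import *
a=snap('scene','s1.png');b=snap('top','t1.png')
print(state()['tcp_pos'])
W=cloud(a)[205:275,333:390].reshape(-1,3); p=W[(W[:,2]>.06)&(W[:,2]<.175)]; print(len(p),np.median(p,0))
to([.4836,.2549,.145],-12.5)
A=cv2.cvtColor(a['image'],4);B=cv2.cvtColor(b['image'],4)
cv2.imwrite('pics/v1.png',np.hstack([cv2.resize(A[130:290,300:430],None,fx=3,fy=3),cv2.resize(B[180:280,160:290],None,fx=3,fy=4.8)]))
E
```

```text
[0.48415521 0.25359942 0.23061413]
1278 [0.48786003 0.2615635  0.11855482]
shift [ 0.037 -0.031  2.854] turn [ 0.006 -0.002 -0.014]
```

View pics/v1.png

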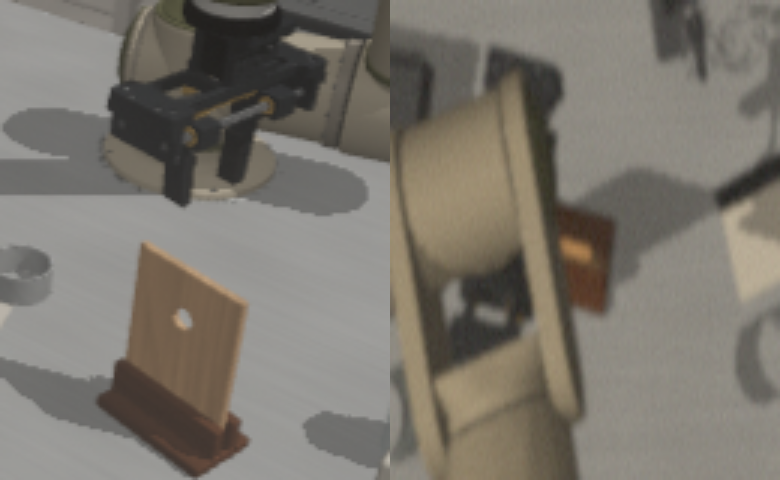

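Emit:
step_arm(plan=[[0.6,[0.04,-0.03,1.0],[0,0,0]],[0.6,[0.04,-0.03,2.0],[0,0,0]],[0.6,[0.04,-0.03,2.6],[0,0,0]],[0.6,[0.04,-0.03,2.75],[0,0,0]],[0.2,[0.04,-0.03,2.75],[0,0,0]],[0,[0.04,-0.03,2.75],[0,0,0]],[0,[0.04,-0.03,2.75],[0,0,0]],[0,[0.04,-0.03,2.75],[0,0,0]],[0,[0.04,-0.03,2.75],[0,0,0]],[0,[0.04,-0.03,2.75],[0,0,0]]])

```text
clock: 4.95
tcp_pos: [0.483, 0.2565, 0.1474]
orientation: [[0.216, 0.976, -0.0], [0.976, -0.216, 0.0], [0.0, -0.0, -1.0]]
wrist_force: [-0.1, -0.3, 0.0]
grip_width: 0.0007
```

```bash
python3 - <<'E'
from h import *
print(state()['tcp_pos'],state()['wrist_force'],state()['grip_width'])
a=snap('scene','s2.png')
W=cloud(a)[205:275,333:390].reshape(-1,3); p=W[(W[:,2]>.06)&(W[:,2]<.14)]; 
m=np.ones(len(p),bool)
for i in range(10):
    c=np.linalg.lstsq(np.c_[p[m,1],p[m,2],np.ones(m.sum())],p[m,0],rcond=None)[0]; r=p[:,0]-np.c_[p[:,1],p[:,2],np.ones(len(p))]@c; m=abs(r)<.004
print(c,m.sum())
E
```

```text
[0.48302895 0.25646644 0.14740023] [-0.11719414 -0.25980384  0.00425301] 0.0007444485878100383
[0.22223167 0.00054711 0.42961407] 833
```

```bash
python3 - <<'E'
from h import *
s=load('scene'); A=cv2.cvtColor(s['image'],4)
for p in [state()['tcp_pos'],[.4836,.2549,.177]]:
    print(proj(s,p))
cv2.imwrite('pics/v2.png',cv2.resize(A[130:290,290:430],None,fx=4,fy=4,interpolation=2)[:600])
E
```

```text
[[362.58344789 229.6741866 ]]
[[363.41441706 220.40405715]]
```

View pics/v2.png

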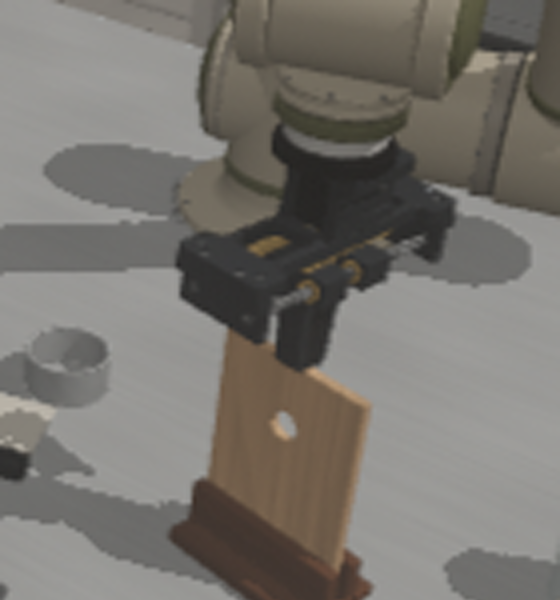

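```bash
python3 - <<'E'
from h import *
s=load('scene'); W=cloud(s)
n=np.array([.9763,-.2164]);t=np.array([.2164,.9763])
for v in range(196,240,2):
    print(v,' '.join('%d/%d/%d'%tuple(np.r_[W[v,u,:2]@n,W[v,u,:2]@t,W[v,u,2]]*1000) for u in range(354,374,3)))
E
```

```text
196 488/369/285 484/374/285 476/377/284 468/380/283 454/377/276 436/373/268 429/376/267
198 496/377/286 491/381/286 483/384/284 448/365/262 445/372/265 440/377/266 436/382/267
200 503/383/286 496/386/285 490/390/284 446/364/256 448/375/262 448/384/266 441/387/265
202 508/388/284 499/389/282 489/390/278 444/364/249 451/378/259 447/384/260 444/391/263
204 507/388/279 500/391/278 473/378/261 464/381/259 452/380/254 446/384/254 439/388/254
206 507/389/273 497/390/270 475/381/257 434/358/231 433/366/234 446/385/249 439/389/248
208 507/389/268 496/389/264 433/349/219 435/359/225 432/367/228 417/365/222 406/366/218
210 501/385/258 495/389/258 432/349/213 431/358/217 429/365/220 414/363/214 404/365/211
212 500/386/252 494/390/252 432/350/207 431/358/211 430/367/215 412/363/206 402/365/204
214 500/387/247 192/150/1 429/348/199 431/360/206 426/365/207 412/364/201 403/367/199
216 420/323/175 416/329/177 431/351/195 432/361/201 425/365/201 412/365/196 161/192/3
218 421/324/170 420/334/175 429/350/188 429/360/193 425/366/194 409/364/187 172/201/4
220 419/324/163 417/332/167 421/345/175 431/362/189 422/365/187 408/365/181 179/208/3
222 419/325/157 421/336/164 418/344/167 421/356/174 419/364/178 410/366/176 187/215/1
224 419/326/150 422/339/159 420/346/163 418/355/166 421/366/174 418/374/177 415/380/180
226 418/326/144 421/338/152 420/347/157 419/356/161 422/368/170 418/375/171 419/385/177
228 420/328/139 417/336/143 418/347/149 419/357/155 419/367/161 419/377/167 420/386/172
230 420/329/133 419/339/138 418/348/143 419/359/150 417/367/154 421/379/162 419/387/166
232 419/330/126 419/340/132 418/349/137 420/360/144 417/368/148 417/377/153 415/385/157
234 420/331/121 419/341/126 272/238/1 419/361/138 421/372/145 420/381/150 419/389/154
236 417/330/112 420/343/121 413/348/121 273/252/2 420/372/138 420/381/144 418/390/148
238 420/334/109 420/344/115 419/353/120 281/259/2 420/373/132 419/382/137 419/391/143
```

```bash
python3 - <<'E'
from h import *
a=snap('scene','s3.png'); st=state(); print(st['tcp_pos'],st['joint_positions'],st['effort'],st['wrist_force'])
n=np.array([.9763,-.2164]);t=np.array([.2164,.9763])
W=cloud(a); 
p=W[180:235,340:385].reshape(-1,3); p=p[(p[:,2]>.172)&(p[:,2]<.23)]
q=np.c_[p[:,:2]@n,p[:,:2]@t,p[:,2]]
q=q[(q[:,1]>.335)&(q[:,1]<.375)]
print(np.histogram(q[:,2],bins=np.arange(.17,.234,.004)), q.min(0),q.max(0))
f=q[q[:,0]>.4265]; print('front face',f[:,2].min(),f[:,1].min(),f[:,1].max(),np.median(f[:,0]))
E
```

```text
[0.48302832 0.25647144 0.14740308] [2.71569656e-01 4.27208796e-01 1.40848862e+00 9.71108570e-06
 1.30593712e+00 4.89777048e-01] [ 3.37597805e-03 -4.45660615e+01 -2.07872325e+01  7.22158724e-02
 -2.20114924e-02 -1.43557527e-04] [-0.09607309 -0.06498859  0.72274472]
(array([ 3, 10, 14, 12, 19, 10, 22, 14, 22, 13, 20, 20, 17, 14,  9]), array([0.17 , 0.174, 0.178, 0.182, 0.186, 0.19 , 0.194, 0.198, 0.202,
       0.206, 0.21 , 0.214, 0.218, 0.222, 0.226, 0.23 ])) [0.39925585 0.33705101 0.17287236] [0.43427167 0.37380727 0.22989483]
front face 0.1816403348948674 0.3452911006660096 0.3685008155225887 0.4311734172604441
```

```bash
python3 - <<'E'
from h import *
s=load('scene')
n=np.array([.9763,-.2164,0]);t=np.array([.2164,.9763,0]);k=np.array([0,0,1.])
for z in (.23,.26):
  print(z,proj(s,[.452*n+.352*t+k*z,.38*n+.352*t+k*z,.4165*n+.352*t+k*z]).round(1))
E
python3 - <<'E'
import cv2
a=cv2.imread('pics/s1.png'); cv2.imwrite('pics/v3.png',cv2.resize(a[150:250,320:420],None,fx=6,fy=6,interpolation=cv2.INTER_CUBIC))
E
```

```text
0.23 [[356.3 207.4]
 [375.2 198.7]
 [365.8 203. ]]
0.26 [[357.8 197.2]
 [377.  188.8]
 [367.4 193. ]]
```

View pics/v3.png

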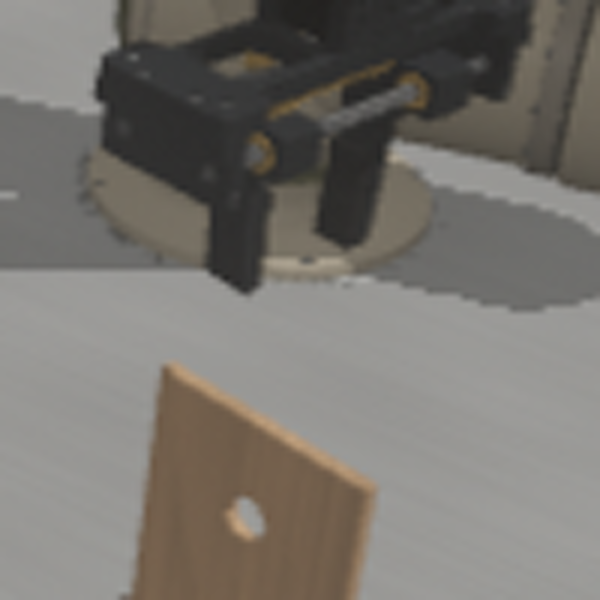

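The reported TCP lies about 31 mm below the fingertips seen in the depth image. The tips show at z≈0.178 while the TCP reads 0.147, and the same gap appears in the earlier open-gripper view and at the gripper body's height. The fingers therefore shut above the board without touching it. From here I use true tip = reported z + 0.031.

Emit:
step_arm(plan=[[0,[0,0,-0.7],[0,0,0]],[0.6,[0,0,-0.7],[0,0,0]],[0.6,[0,0,-0.7],[0,0,0]],[0.6,[0,0,-0.7],[0,0,0]],[0.6,[0,0,-0.7],[0,0,0]],[0.6,[0,0,-0.2],[0,0,0]],[0.6,[0,0,0.4],[0,0,0]],[0.6,[0,0,0.8],[0,0,0]],[0.6,[0,0,1.0],[0,0,0]],[0.6,[0,0,1.0],[0,0,0]]])

```text
clock: 6.3
tcp_pos: [0.4831, 0.2564, 0.1173]
orientation: [[0.217, 0.976, -0.0], [0.976, -0.217, -0.0], [-0.0, -0.0, -1.0]]
wrist_force: [0.3, 0.2, 1.3]
grip_width: 0.0529
```

```bash
python3 - <<'E'
from h import *
a=snap('scene','s4.png'); A=cv2.cvtColor(a['image'],4)
print(state()['tcp_pos'],state()['wrist_force'],state()['grip_width'])
cv2.imwrite('pics/v4.png',cv2.resize(A[160:280,310:420],None,fx=5,fy=5,interpolation=2))
E
```

```text
[0.48324466 0.25649391 0.11767693] [-0.59011283  0.18813644  0.55605854] 0.05283136081484512
```

View pics/v4.png

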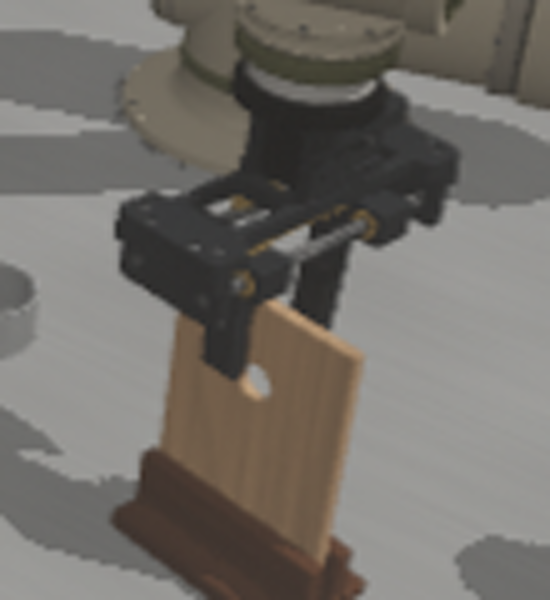

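The fingers now straddle the board's top edge. The front tip is at about (356,234), just above the hole.

Emit:
step_arm(plan=[[0,[0,0,0],[0,0,0]],[0,[0,0,0],[0,0,0]],[0,[0,0,0],[0,0,0]],[0,[0,0,0],[0,0,0]],[0,[0,0,0],[0,0,0]],[0,[0,0,0],[0,0,0]]])

```text
clock: 7.1
tcp_pos: [0.4831, 0.2565, 0.1174]
orientation: [[0.217, 0.976, 0.0], [0.976, -0.217, 0.0], [0.0, 0.0, -1.0]]
wrist_force: [1.1, -0.5, 0.1]
grip_width: 0.0076
```

```bash
python3 - <<'E'
from h import *
a=snap('scene','s5.png')
print(state()['tcp_pos'],state()['wrist_force'],state()['grip_width'])
W=cloud(a)
n=np.array([.9763,-.2164]);t=np.array([.2164,.9763])
p=W[180:280,320:390].reshape(-1,3); q=np.c_[p[:,:2]@n,p[:,:2]@t,p[:,2]]
b=q[(abs(q[:,0]-.4192)<.005)&(q[:,2]>.06)&(q[:,1]>.28)&(q[:,1]<.43)]; print('face',np.median(b[:,0]),'t',np.percentile(b[:,1],[.5,99.5]),'ztop',b[:,2].max())
f=q[(q[:,0]>.425)&(q[:,0]<.45)&(q[:,2]>.13)&(q[:,2]<.19)&(abs(q[:,1]-.355)<.03)]; print('finger zmin',np.sort(f[:,2])[:6],f[:,1].min(),f[:,1].max(),np.median(f[:,0]))
E
```

```text
[0.48309629 0.25643668 0.1174143 ] [ 0.03444631 -0.04778227 -0.02108872] 0.008046378531827507
face 0.41949781704208505 t [0.29508381 0.41547961] ztop 0.31565152299775456
finger zmin [0.15177527 0.15255258 0.15270619 0.15283975 0.15298627 0.15492464] 0.3459636240586242 0.3678044285372922 0.4337684670499203
```

Emit:
step_arm(plan=[[0,[0,0,-0.2],[0,0,0]],[0,[0,0,-0.7],[0,0,0]],[0,[0,0,-1.4],[0,0,0]],[0,[0,0,-2.2],[0,0,0]],[0,[0,0,-2.9],[0,0,0]],[0,[0,0,-3.3],[0,0,0]],[0,[0,0,-3.3],[0,0,0]]])

```text
clock: 8.02
tcp_pos: [0.4832, 0.2565, 0.2172]
orientation: [[0.216, 0.976, 0.002], [0.976, -0.216, 0.0], [0.001, 0.001, -1.0]]
wrist_force: [0.2, -0.9, -1.5]
grip_width: 0.0079
```

```bash
python3 - <<'E'
from h import *
a=snap('scene','s6.png'); st=state()
print(st['tcp_pos'],st['wrist_force'],st['grip_width'])
to([.492,-.089,.2165],11.4)
A=cv2.cvtColor(a['image'],4)
cv2.imwrite('pics/v6.png',cv2.resize(A[120:300,250:420],None,fx=3.3,fy=3.3,interpolation=2))
E
```

```text
[0.48290043 0.25640745 0.21630465] [ 0.11490522  0.4386173  -0.39175914] 0.00787837003182298
shift [-1.1175e+01  2.7890e+00 -6.0000e-03] turn [-1.000e-03  0.000e+00 -2.391e+00]
```

View pics/v6.png

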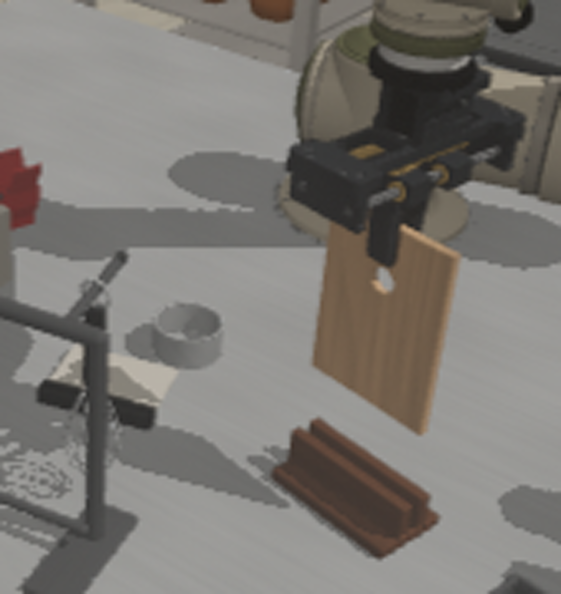

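The board is out of the stand and upright in the grip. Next I carry it to a point in line with the peg.

Emit:
step_arm(plan=[[0,[-0.8,0.2,0],[0,0,-0.2]],[0,[-2.2,0.55,0],[0,0,-0.5]],[0,[-3.8,0.95,0],[0,0,-0.8]],[0,[-5.4,1.35,0],[0,0,-1.2]],[0,[-7.0,1.75,0],[0,0,-1.6]],[0,[-8.6,2.15,0],[0,0,-2.0]],[0,[-10.0,2.5,0],[0,0,-2.3]],[0,[-10.9,2.72,0],[0,0,-2.4]],[0,[-11.17,2.79,0],[0,0,-2.4]],[0,[-11.17,2.79,0],[0,0,-2.4]],[0,[-11.17,2.79,0],[0,0,-2.4]]])

```text
clock: 9.45
tcp_pos: [0.4921, -0.0877, 0.2163]
orientation: [[-0.2, 0.98, -0.0], [0.98, 0.2, 0.0], [0.0, -0.0, -1.0]]
wrist_force: [0.1, 0.3, -0.5]
grip_width: 0.0079
```

```bash
python3 - <<'E'
from h import *
a=snap('scene','s7.png'); b=snap('top','t7.png'); st=state()
print(st['tcp_pos'],st['wrist_force'],st['grip_width'])
A=cv2.cvtColor(a['image'],4);B=cv2.cvtColor(b['image'],4)
cv2.imwrite('pics/v7.png',np.hstack([cv2.resize(A[100:310,150:330],(514,600),interpolation=2),cv2.resize(B[120:260,230:320],(286,445),interpolation=2).copy() if 0 else cv2.resize(B[120:330,220:320],(286,600),interpolation=2)]))
# board in cloud (scene)
W=cloud(a); th=np.radians(11.4); n=np.array([np.cos(th),np.sin(th)]);t=np.array([-np.sin(th),np.cos(th)])
p=W.reshape(-1,3); o=st['tcp_pos'][:2]; q=np.c_[(p[:,:2]-o)@n,(p[:,:2]-o)@t,p[:,2]]
f=q[(abs(q[:,0]-.004)<.012)&(abs(q[:,1])<.075)&(q[:,2]>.1)&(q[:,2]<.26)]
g=f[f[:,2]<.19]; print(len(f),'face n',np.median(g[:,0]),'t',np.percentile(f[:,1],[.5,1,99,99.5]),'z',np.percentile(f[:,2],[.5,99.5]))
c=np.linalg.lstsq(np.c_[g[:,1:],np.ones(len(g))],g[:,0],rcond=None)[0]; print('tilt',c)
to([.556,-.076,.21],11.4)
r=np.array([.7035,-.0465]); print('tcp lateral wrt peg line',(o-r)@t,'s',(o-r)@n)
E
```

```text
[ 0.49217749 -0.08786352  0.21640451] [ 0.78300718  0.22114562 -1.14653186] 0.007688836106499638
1441 face n 0.0034356032994367377 t [-0.0591599  -0.05859793  0.06062861  0.06090307] z [0.11346293 0.25933893]
tilt [-0.00683744  0.00279228  0.00304703]
shift [-0.039  2.164  0.213] turn [ 0.    -0.001  0.017]
tcp lateral wrt peg line 0.0012219810275647253 s -0.21532917270034468
```

View pics/v7.png

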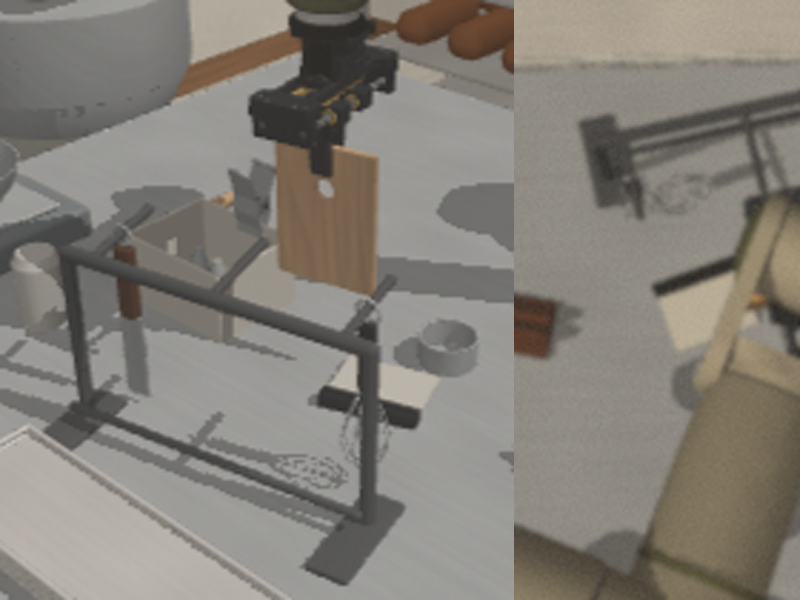

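```bash
python3 - <<'E'
from h import *
a=load('scene'); st=state(); th=np.radians(11.4); n=np.array([np.cos(th),np.sin(th),0]);t=np.array([-np.sin(th),np.cos(th),0])
o=st['tcp_pos']
print('exp hole px front', proj(a,[o+[0,0,.0096]+.004*n, o+[0,0,.0096]+.004*n+t*.01,o+[0,0,.0196]+.004*n]))
W=cloud(a); sub=(slice(155,178),slice(252,276))
q=(W[sub]-o)@n
m=q<-.01
ys,xs=np.nonzero(m); 
for r in m: print(''.join('#' if v else '.' for v in r))
lab,cc,st2,cen=cv2.connectedComponentsWithStats(m.astype(np.uint8)); print(st2,cen+[252,155])
im=cv2.cvtColor(a['image'],4); 
for s in (.215,.092,.06): pass
r=np.array([.7035,-.0465,.2055])
print('peg root/tip px',proj(a,[r,r-.092*n+[0,0,.013]]))
cv2.imwrite('pics/v8.png',cv2.resize(im[150:220,220:310],None,fx=8,fy=8,interpolation=2))
E
```

```text
exp hole px front [[263.2175872  166.23103075]
 [266.10744392 166.99698887]
 [263.21510434 163.22877541]]
........................
........................
........................
........................
........................
........................
........................
........................
..........###...........
..........####..........
..........#####.........
..........#####.........
...........####.........
.............##.........
........................
........................
........................
........................
........................
........................
........................
........................
........................
[[  0   0  24  23 529]
 [ 10   8   5   6  23]] [[263.47826087 166.02646503]
 [264.         165.39130435]]
peg root/tip px [[222.61044013 204.1999924 ]
 [241.37729958 185.14478203]]
```

View pics/v8.png

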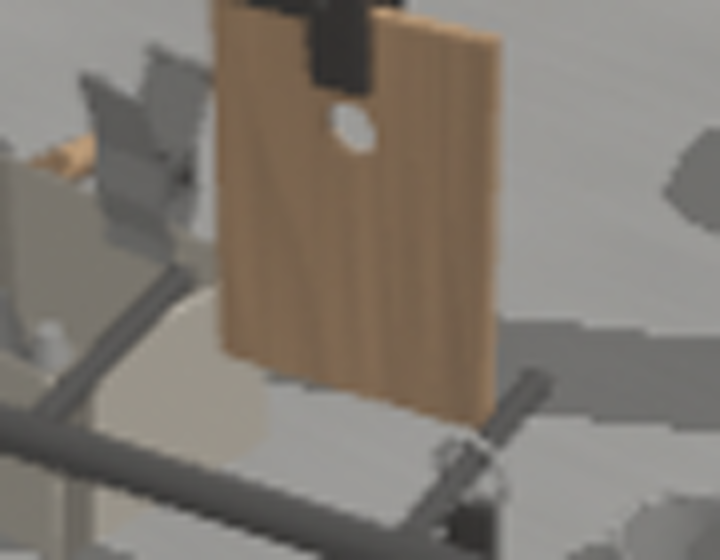

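Emit:
step_arm(plan=[[0,[-0.04,0.6,0.1],[0,0,0]],[0,[-0.04,1.6,0.21],[0,0,0]],[0,[-0.04,2.6,0.21],[0,0,0]],[0,[-0.04,3.1,0.21],[0,0,0]],[0,[-0.04,3.4,0.21],[0,0,0]],[0,[-0.04,3.4,0.21],[0,0,0]]])

```text
clock: 10.3
tcp_pos: [0.5924, -0.0693, 0.2099]
orientation: [[-0.2, 0.98, -0.0], [0.98, 0.2, 0.0], [0.0, -0.0, -1.0]]
wrist_force: [0.1, 0.2, -0.4]
grip_width: 0.0077
```

```bash
python3 - <<'E'
from h import *
a=snap('scene','s9.png'); st=state(); o=st['tcp_pos']
print(o,st['wrist_force'],st['grip_width'])
im=cv2.cvtColor(a['image'],4)
cv2.imwrite('pics/v9.png',cv2.resize(im[140:220,200:300],None,fx=7,fy=7,interpolation=2))
th=np.radians(11.4); n=np.array([np.cos(th),np.sin(th),0]);t=np.array([-np.sin(th),np.cos(th),0])
r=np.array([.7035,-.0465,.2055]); print('lat',(o-r)@t,'s',(o-r)@n)
print(((proj(a,[o+[0,0,.0096]+.004*n,o+[0,0,.0096],r-.092*n+[0,0,.013]])-[200,140])*7).round())
E
```

```text
[ 0.5921235  -0.06943714  0.21008003] [ 0.60948434  0.27491023 -1.45528054] 0.007640820480522352
lat -0.0004702346501212172 s -0.11371286518524897
[[312. 295.]
 [318. 290.]
 [290. 316.]]
```

View pics/v9.png

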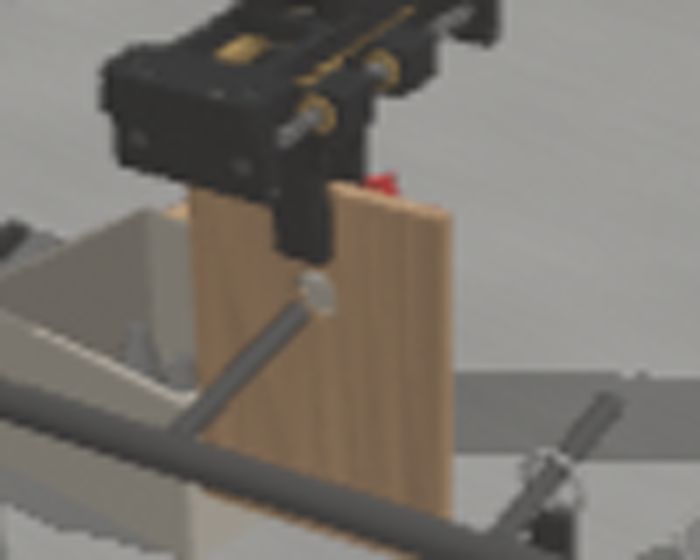

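The peg tip is at about (243,184) and its axis points at the hole's centre at (245,182). I'll push it in along the peg's slope.

Emit:
step_arm(plan=[[0,[0.01,0.4,0.0],[0,0,0]],[0,[0.01,0.7,0.0],[0,0,0]],[0,[0.01,1.0,0.04],[0,0,0]],[0,[0.01,1.3,0.08],[0,0,0]],[0,[0.01,1.6,0.12],[0,0,0]],[0,[0.01,1.9,0.16],[0,0,0]],[0,[0.01,2.15,0.2],[0,0,0]],[0,[0.01,2.3,0.22],[0,0,0]],[0,[0.01,2.3,0.22],[0,0,0]]])

```text
clock: 11.48
tcp_pos: [0.6601, -0.0556, 0.2033]
orientation: [[-0.199, 0.98, -0.0], [0.98, 0.199, 0.0], [0.0, -0.0, -1.0]]
wrist_force: [-0.5, -0.7, -1.0]
grip_width: 0.0078
```

```bash
python3 - <<'E'
from h import *
a=snap('scene','s10.png');b=snap('top','t10.png'); st=state(); o=st['tcp_pos']
print(o,st['wrist_force'],st['grip_width'])
im=cv2.cvtColor(a['image'],4); B=cv2.cvtColor(b['image'],4)
cv2.imwrite('pics/v10.png',cv2.resize(im[140:220,200:300],None,fx=7,fy=7,interpolation=2))
th=np.radians(11.4); n=np.array([np.cos(th),np.sin(th),0]);t=np.array([-np.sin(th),np.cos(th),0])
r=np.array([.7035,-.0465,.2055]); print('lat',(o-r)@t,'s',(o-r)@n)
E
```

```text
[ 0.6598422  -0.05566421  0.2035778 ] [-0.09123958  0.3467986  -1.05537564] 0.007757936089323355
lat -0.00035413091374206576 s -0.04460785576120529
```

View pics/v10.png

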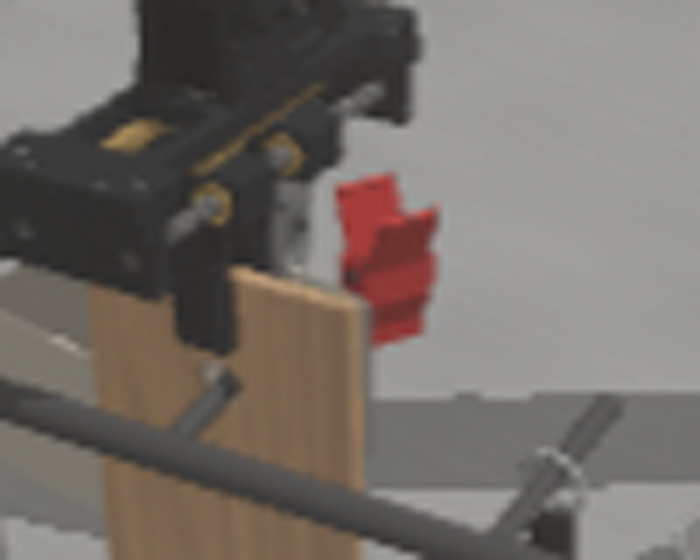

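Emit:
step_arm(plan=[[0,[0,0,0.1],[0,0,0]],[0,[0,0,0.16],[0,0,0]],[0,[0,0,0.18],[0,0,0]],[0,[0,0,0.18],[0,0,0]]])

```text
clock: 12.08
tcp_pos: [0.6599, -0.0556, 0.1981]
orientation: [[-0.199, 0.98, -0.0], [0.98, 0.199, 0.0], [0.0, -0.0, -1.0]]
wrist_force: [0.4, 0.3, -0.3]
grip_width: 0.008
```

Emit:
step_arm(plan=[[0,[0,0,0.03],[0,0,0]],[0,[0,0,0.05],[0,0,0]],[0,[0,0,0.05],[0,0,0]]])

```text
clock: 12.45
tcp_pos: [0.6599, -0.0556, 0.1965]
orientation: [[-0.199, 0.98, -0.0], [0.98, 0.199, 0.0], [0.0, -0.0, -1.0]]
wrist_force: [0.1, -0.0, -0.5]
grip_width: 0.0081
```

```bash
python3 - <<'E'
from h import *
for i in range(2): a=snap('scene','s11.png'); st=state(); print(st['tcp_pos'],st['wrist_force'],st['grip_width'])
im=cv2.cvtColor(a['image'],4)
cv2.imwrite('pics/v11.png',cv2.resize(im[160:210,200:260],None,fx=11,fy=11,interpolation=2))
E
```

```text
[ 0.6599488  -0.05564185  0.19657539] [-1.15168804  0.59610357 -0.93646885] 0.008318743374933452
[ 0.65996055 -0.05562732  0.19659309] [-0.1303929   0.59288095 -1.14044186] 0.007519553456460834
```

View pics/v11.png

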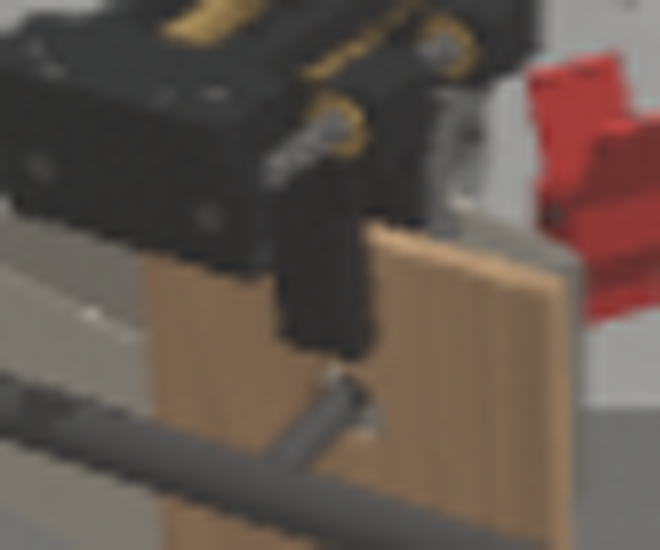

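Emit:
step_arm(plan=[[0,[0,0,0.03],[0,0,0]],[0,[0,0,0.06],[0,0,0]],[0,[0,0,0.06],[0,0,0]]])

```text
clock: 12.92
tcp_pos: [0.6601, -0.0556, 0.1957]
orientation: [[-0.199, 0.98, 0.001], [0.98, 0.199, -0.0], [-0.001, 0.001, -1.0]]
wrist_force: [-1.3, -0.3, 5.6]
grip_width: 0.0077
```

Emit:
step_arm(plan=[[0,[0,0,0.03],[0,0,0]],[0,[0,0,0.06],[0,0,0]],[0,[0,0,0.06],[0,0,0]]])

```text
clock: 13.3
tcp_pos: [0.6602, -0.0557, 0.1955]
orientation: [[-0.199, 0.98, 0.003], [0.98, 0.199, -0.001], [-0.002, 0.003, -1.0]]
wrist_force: [-4.3, 0.1, 12.9]
grip_width: 0.008
```

Emit:
step_arm(plan=[[0,[0,0,-0.1],[0,0,0]],[0,[0,0,-0.1],[0,0,0]],[0.15,[0,0,-0.1],[0,0,0]],[0.3,[0,0,-0.1],[0,0,0]],[0.4,[0,0,-0.1],[0,0,0]],[0.4,[0,0,-0.1],[0,0,0]],[0.4,[0,0,-0.1],[0,0,0]]])

```text
clock: 14.18
tcp_pos: [0.66, -0.0556, 0.196]
orientation: [[-0.199, 0.98, -0.0], [0.98, 0.199, 0.0], [0.0, -0.0, -1.0]]
wrist_force: [-0.4, -0.8, -0.3]
grip_width: 0.0351
```

```bash
python3 - <<'E'
from h import *
for i in range(2): a=snap('scene','s12.png'); st=state(); print(st['tcp_pos'],st['wrist_force'],st['grip_width'])
im=cv2.cvtColor(a['image'],4)
cv2.imwrite('pics/v12.png',cv2.resize(im[130:240,180:280],None,fx=5.4,fy=5.4,interpolation=2))
E
```

```text
[ 0.65994005 -0.05561196  0.19598789] [-0.03512374  0.12703772 -0.51724259] 0.03524732742094685
[ 0.65993941 -0.05561121  0.19598833] [ 0.62378083 -0.68123577  0.48243582] 0.035506167217039
```

View pics/v12.png

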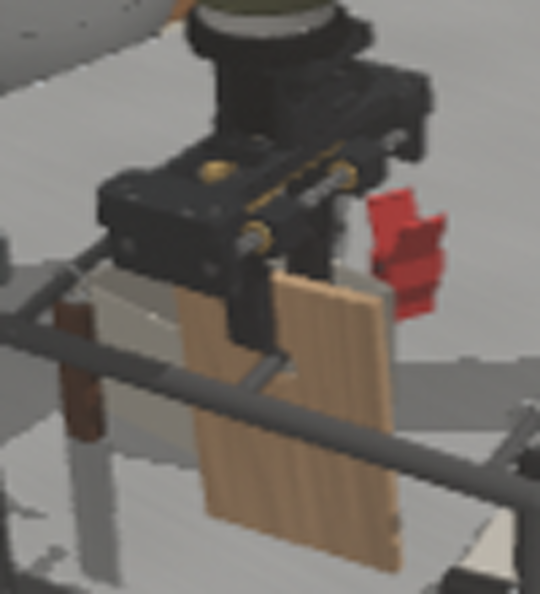

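Emit:
step_arm(plan=[[0.4,[0,0,-0.3],[0,0,0]],[0.4,[0,0,-0.8],[0,0,0]],[0.4,[0,0,-1.5],[0,0,0]],[0.4,[0,0,-2.3],[0,0,0]],[0.4,[0,0,-2.7],[0,0,0]],[0.4,[0,0,-2.7],[0,0,0]]])

```text
clock: 15.02
tcp_pos: [0.6602, -0.0557, 0.278]
orientation: [[-0.199, 0.98, 0.002], [0.98, 0.199, -0.0], [-0.001, 0.002, -1.0]]
wrist_force: [0.6, 0.0, -1.1]
grip_width: 0.0351
```

```bash
python3 - <<'E'
from h import *
a=snap('scene','s13.png'); st=state(); print(st['tcp_pos'],st['wrist_force'],st['grip_width'])
im=cv2.cvtColor(a['image'],4)
cv2.imwrite('pics/v13.png',cv2.resize(im[130:240,180:280],None,fx=5.4,fy=5.4,interpolation=2))
th=np.radians(11.4); n=np.array([np.cos(th),np.sin(th)]);t=np.array([-np.sin(th),np.cos(th)]); r=np.array([.7035,-.0465])
W=cloud(a).reshape(-1,3); q=np.c_[(W[:,:2]-r)@n,(W[:,:2]-r)@t,W[:,2]]
f=q[(abs(q[:,0]+.040)<.035)&(abs(q[:,1])<.075)&(q[:,2]>.09)&(q[:,2]<.262)]
g=f
for i in range(8):
    c=np.linalg.lstsq(np.c_[g[:,1:],np.ones(len(g))],g[:,0],rcond=None)[0]; rr=f[:,0]-np.c_[f[:,1:],np.ones(len(f))]@c; g=f[abs(rr)<.004]
print('face n=a t+b z+c',c,len(g),len(f),'at z=.25',c@[0,.25,1],'t',np.percentile(g[:,1],[.5,99.5]),'z',np.percentile(g[:,2],[.3,99.7]))
E
```

```text
[ 0.65991117 -0.05563593  0.27682385] [ 0.03153873  0.89457237 -1.13750311] 0.0350147282000308
face n=a t+b z+c [ 0.00861813  0.06951216 -0.05608771] 1483 1601 at z=.25 -0.03870966578715915 t [-0.0597467   0.06337616] z [0.0918781  0.25872166]
```

View pics/v13.png

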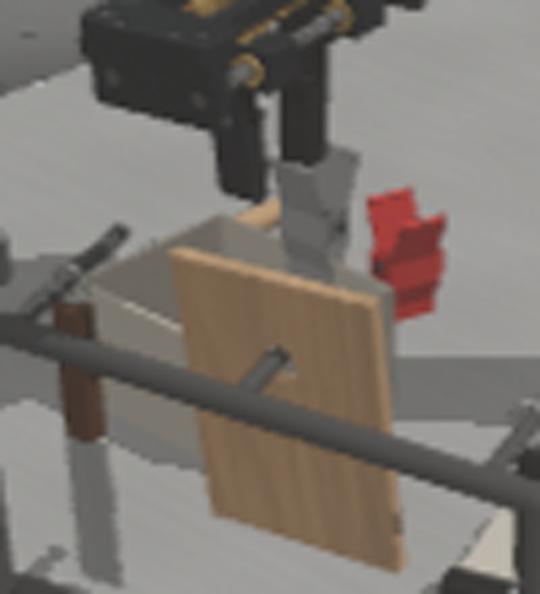

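```bash
python3 - <<'E'
from h import *
b=snap('top','t14.png');a=load('scene')
B=cv2.cvtColor(b['image'],4); A=cv2.cvtColor(a['image'],4)
cv2.imwrite('pics/v14.png',np.hstack([cv2.resize(B[195:285,335:400],(430,595),interpolation=2),cv2.resize(A[145:200,215:255],(370,595)[:2],interpolation=2)]))
for nme,s,bx in (('top',b,(338,203,400,256)),('scene',a,(180,150,260,225))):
    W=cloud(s)[bx[1]:bx[3],bx[0]:bx[2]].reshape(-1,3)
    rim=W[(W[:,2]>.084)&(W[:,2]<.095)&(W[:,0]>.39)&(W[:,0]<.56)&(W[:,1]<-.19)&(W[:,1]>-.39)]
    near=rim[(rim[:,0]<.425)&(rim[:,1]<-.215)&(rim[:,1]>-.36)]; far=rim[(rim[:,0]>.515)]
    for k,g in (('near',near),('far',far)):
        if len(g)>5: c=np.polyfit(g[:,1]+.28,g[:,0],1); print(nme,k,len(g),c,np.degrees(-np.arctan(c[0])),g[:,0].std())
    c=W[(W[:,2]>.1)&(W[:,2]<.185)&(W[:,0]>.37)&(W[:,0]<.46)&(W[:,1]<-.23)&(W[:,1]>-.33)]
    print(nme,'clip',len(c),c.min(0).round(4),c.max(0).round(4))
    for lo,hi in ((.105,.115),(.115,.125),(.125,.135),(.135,.145),(.145,.155),(.155,.168)):
        g=c[(c[:,2]>lo)&(c[:,2]<hi)]
        if len(g): print('  z',lo,len(g),'x',g[:,0].min().round(4),g[:,0].max().round(4),'y',g[:,1].min().round(4),g[:,1].max().round(4))
    e=c[c[:,2]>.148]
    for k,g in (('lo',e[e[:,0]<.415]),('hi',e[e[:,0]>.415])):
        if len(g)>4: q=np.polyfit(g[:,1]+.28,g[:,0],1); print('   handle end',k,len(g),g.mean(0).round(4),np.degrees(-np.arctan(q[0])), g[:,1].min(),g[:,1].max())
E
```

```text
top near 37 [-0.00829033  0.41844196] 0.4749898692484204 0.003991206996745375
top far 80 [0.01051135 0.53970852] -0.6022337421894337 0.008781797905353116
top clip 172 [ 0.392  -0.3049  0.1004] [ 0.4386 -0.2578  0.1655]
  z 0.105 6 x 0.4071 0.4273 y -0.3022 -0.2586
  z 0.115 44 x 0.4056 0.4268 y -0.3049 -0.2578
  z 0.125 37 x 0.4024 0.4293 y -0.3023 -0.2585
  z 0.135 27 x 0.3961 0.4327 y -0.2997 -0.2631
  z 0.145 19 x 0.3927 0.4324 y -0.2964 -0.2643
  z 0.155 37 x 0.392 0.4386 y -0.2982 -0.2635
   handle end lo 21 [ 0.3941 -0.2825  0.1565] 0.8477440635471186 -0.29799455535846653 -0.26419828473532697
   handle end hi 27 [ 0.4356 -0.2804  0.1588] 1.2904082847443925 -0.2982277824220085 -0.2634955619200588
scene near 71 [-0.0243619  0.418175 ] 1.3955581187775543 0.00413461015677585
scene far 65 [0.08339651 0.54417694] -4.767236461021389 0.008107270512171793
scene clip 233 [ 0.3891 -0.2974  0.1005] [ 0.4391 -0.2511  0.1638]
  z 0.105 33 x 0.4036 0.4314 y -0.2954 -0.2539
  z 0.115 43 x 0.4008 0.4322 y -0.2957 -0.2511
  z 0.125 38 x 0.3974 0.4319 y -0.2974 -0.2555
  z 0.135 39 x 0.3947 0.4328 y -0.2934 -0.2583
  z 0.145 38 x 0.3891 0.4351 y -0.2958 -0.2584
  z 0.155 32 x 0.3905 0.4391 y -0.2951 -0.2596
   handle end lo 26 [ 0.3933 -0.2721  0.1546] -2.2047966358817943 -0.285661342850424 -0.2595971089825983
   handle end hi 32 [ 0.4346 -0.2764  0.1566] 2.072960655143798 -0.2958425187648747 -0.25836239818384216
```

View pics/v14.png

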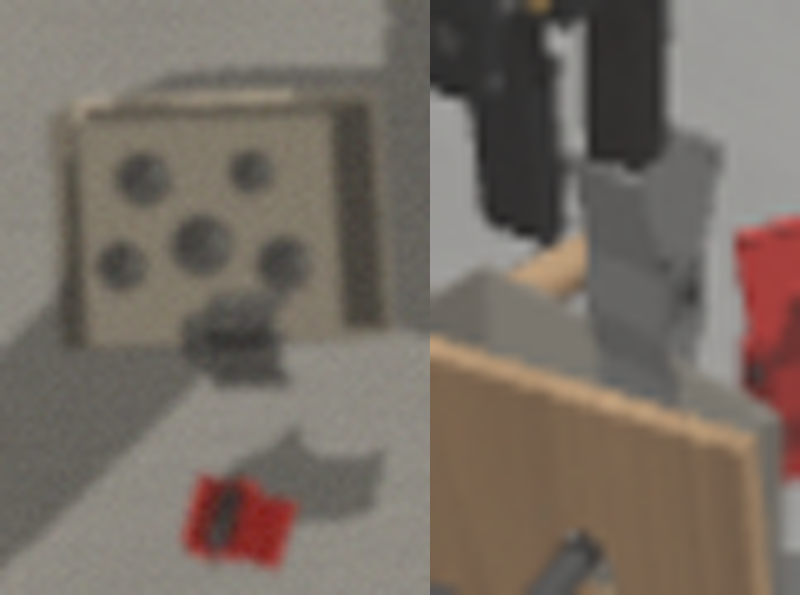

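```bash
python3 - <<'E'
from h import *
to([.4155,-.279,.18],1.0); print(state()['tcp_pos'])
E
```

```text
shift [-5.678 -9.459  3.215] turn [-0.007 -0.003  1.05 ]
[ 0.65974771 -0.05555607  0.27622376]
```

Emit:
step_arm(plan=[[0.8,[-0.6,-1.0,-0.3],[0,0,0.1]],[0.8,[-1.6,-2.6,-0.3],[0,0,0.3]],[0.8,[-2.6,-4.3,-0.3],[0,0,0.5]],[0.8,[-3.5,-5.9,0],[0,0,0.7]],[0.8,[-4.5,-7.5,0.8],[0,0,0.9]],[0.8,[-5.3,-8.8,1.8],[0,0,1.05]],[0.8,[-5.68,-9.46,2.6],[0,0,1.05]],[0.8,[-5.68,-9.46,3.2],[0,0,1.05]],[0.8,[-5.68,-9.46,3.2],[0,0,1.05]],[0.8,[-5.68,-9.46,3.2],[0,0,1.05]]])

```text
clock: 16.38
tcp_pos: [0.4161, -0.2791, 0.1814]
orientation: [[-0.018, 1.0, 0.0], [1.0, 0.018, -0.0], [-0.0, 0.0, -1.0]]
wrist_force: [0.3, 0.2, -0.4]
grip_width: 0.0706
```

```bash
python3 - <<'E'
from h import *
a=snap('scene','s15.png'); st=state(); o=st['tcp_pos'];print(o,st['wrist_force'],st['grip_width'])
im=cv2.cvtColor(a['image'],4)
cv2.imwrite('pics/v15.png',cv2.resize(im[110:230,170:290],None,fx=5,fy=5,interpolation=2))
to([.4155,-.279,.098],1.0)
W=cloud(a).reshape(-1,3)
f=W[(abs(W[:,0]-.4155)<.07)&(abs(W[:,1]+.279)<.06)&(W[:,2]>.17)&(W[:,2]<.26)]
for z in np.arange(.19,.26,.006):
    g=f[abs(f[:,2]-z)<.003]; 
    if len(g): print(z.round(3),len(g),g[:,:2].min(0).round(3),g[:,:2].max(0).round(3))
E
```

```text
[ 0.41619882 -0.27914847  0.18161126] [ 0.18447681 -1.05362574  0.81943401] 0.07046717934990603
shift [ 0.007 -0.025  2.787] turn [0.004 0.004 0.003]
0.208 2 [ 0.374 -0.28 ] [ 0.449 -0.273]
0.214 8 [ 0.377 -0.284] [ 0.461 -0.267]
0.22 25 [ 0.371 -0.285] [ 0.466 -0.264]
0.226 21 [ 0.367 -0.286] [ 0.466 -0.262]
0.232 25 [ 0.361 -0.285] [ 0.468 -0.265]
0.238 24 [ 0.366 -0.285] [ 0.467 -0.266]
0.244 18 [ 0.365 -0.286] [ 0.468 -0.265]
0.25 27 [ 0.366 -0.29 ] [ 0.469 -0.264]
0.256 31 [ 0.365 -0.288] [ 0.469 -0.264]
```

View pics/v15.png

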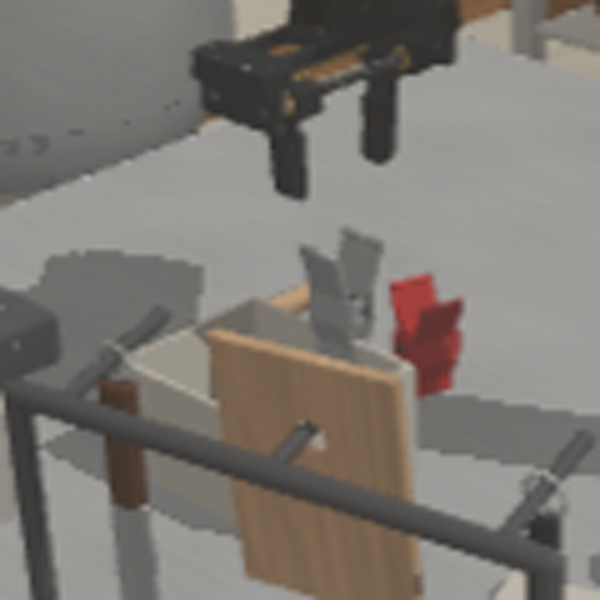

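Open fingers straddle the clip's line: tips at about (228,149) and (246,142), clip handles at (232,159) and (242,157). Tip height confirms the 31 mm offset. Descending.

Emit:
step_arm(plan=[[0.8,[-0.03,-0.05,0.6],[0,0,0]],[0.8,[-0.03,-0.05,1.4],[0,0,0]],[0.8,[-0.03,-0.05,2.1],[0,0,0]],[0.8,[-0.03,-0.05,2.6],[0,0,0]],[0.8,[-0.03,-0.05,2.75],[0,0,0]],[0.8,[-0.03,-0.05,2.75],[0,0,0]]])

```text
clock: 17.18
tcp_pos: [0.4146, -0.2802, 0.099]
orientation: [[-0.018, 1.0, 0.001], [1.0, 0.018, -0.001], [-0.001, 0.001, -1.0]]
wrist_force: [-0.3, -0.4, 1.4]
grip_width: 0.0707
```

```bash
python3 - <<'E'
from h import *
a=snap('scene','s16.png'); st=state(); o=st['tcp_pos'];print(o,st['wrist_force'],st['grip_width'])
im=cv2.cvtColor(a['image'],4)
cv2.imwrite('pics/v16.png',cv2.resize(im[120:220,200:280],None,fx=6,fy=6,interpolation=2))
E
```

```text
[ 0.41469031 -0.28029087  0.09918066] [ 0.69716641 -0.08970761 -0.29660561] 0.07030893480253947
```

View pics/v16.png

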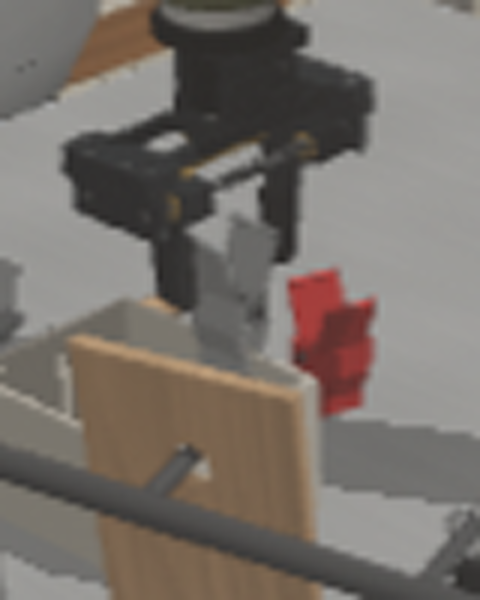

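Emit:
step_arm(plan=[[0.5,[0,0,0],[0,0,0]],[0.3,[0,0,0],[0,0,0]],[0,[0,0,0],[0,0,0]],[0,[0,0,0],[0,0,0]],[0,[0,0,0],[0,0,0]],[0,[0,0,0],[0,0,0]],[0,[0,0,0],[0,0,0]],[0,[0,0,0],[0,0,0]]])

```text
clock: 18.23
tcp_pos: [0.4143, -0.2801, 0.0985]
orientation: [[-0.017, 1.0, 0.0], [1.0, 0.017, -0.0], [-0.0, 0.0, -1.0]]
wrist_force: [0.2, -0.4, -0.5]
grip_width: 0.0177
```

```bash
python3 - <<'E'
from h import *
a=snap('scene','s17.png'); st=state(); o=st['tcp_pos'];print(o,st['wrist_force'],st['moment'],st['grip_width'])
im=cv2.cvtColor(a['image'],4)
cv2.imwrite('pics/v17.png',cv2.resize(im[120:220,200:280],None,fx=6,fy=6,interpolation=2))
E
```

```text
[ 0.41430921 -0.28005592  0.09846442] [ 0.86832265  0.43861701 -1.09639726] [-0.01025537 -0.05283516 -0.03675503] 0.01779235711363661
```

View pics/v17.png

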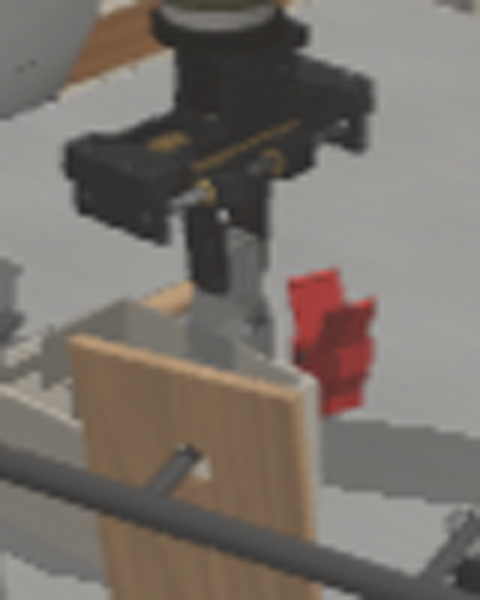

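Grip width is 17.8 mm, so the clip is fully open. Lifting straight up.

Emit:
step_arm(plan=[[0,[0,0,-0.2],[0,0,0]],[0,[0,0,-0.6],[0,0,0]],[0,[0,0,-1.2],[0,0,0]],[0,[0,0,-2.0],[0,0,0]],[0,[0,0,-3.0],[0,0,0]],[0,[0,0,-4.2],[0,0,0]],[0,[0,0,-5.4],[0,0,0]],[0,[0,0,-6.6],[0,0,0]],[0,[0,0,-7.4],[0,0,0]],[0,[0,0,-7.4],[0,0,0]],[0,[0,0,-7.4],[0,0,0]]])

```text
clock: 19.65
tcp_pos: [0.414, -0.2798, 0.3197]
orientation: [[-0.017, 1.0, -0.001], [1.0, 0.017, 0.001], [0.001, -0.001, -1.0]]
wrist_force: [0.6, -0.4, -1.5]
grip_width: 0.0178
```

```bash
python3 - <<'E'
from h import *
a=snap('scene','s18.png'); st=state(); o=st['tcp_pos'];print(o,st['wrist_force'],st['grip_width'])
im=cv2.cvtColor(a['image'],4)
cv2.imwrite('pics/v18.png',cv2.resize(im[70:240,180:280],None,fx=3.5,fy=3.5,interpolation=2))
W=cloud(a).reshape(-1,3)
f=W[(abs(W[:,0]-o[0])<.05)&(abs(W[:,1]-o[1])<.04)&(W[:,2]>.22)&(W[:,2]<.42)]
for z in np.arange(.24,.42,.006):
    g=f[abs(f[:,2]-z)<.003]; 
    if len(g): print(z.round(3),len(g),g[:,:2].min(0).round(3),g[:,:2].max(0).round(3))
# board
th=np.radians(11.4); n=np.array([np.cos(th),np.sin(th)]);t=np.array([-np.sin(th),np.cos(th)]); r=np.array([.7035,-.0465])
q=np.c_[(W[:,:2]-r)@n,(W[:,:2]-r)@t,W[:,2]]
f=q[(abs(q[:,0]+.040)<.035)&(abs(q[:,1])<.075)&(q[:,2]>.09)&(q[:,2]<.265)]
g=f
for i in range(8):
    c=np.linalg.lstsq(np.c_[g[:,1:],np.ones(len(g))],g[:,0],rcond=None)[0]; rr=f[:,0]-np.c_[f[:,1:],np.ones(len(f))]@c; g=f[abs(rr)<.004]
print('board',c,len(g),'at z=.25',c@[0,.25,1],'t',np.percentile(g[:,1],[.5,99.5]),'z',np.percentile(g[:,2],[.3,99.7]), 'mid top z', np.percentile(g[abs(g[:,1])<.015,2],99))
print('roll: ztop left/right', np.percentile(g[(g[:,1]>.04)&(g[:,1]<.055),2],98),np.percentile(g[(g[:,1]<-.04)&(g[:,1]>-.055),2],98))
E
```

```text
[ 0.41398616 -0.27975117  0.31941629] [-0.60158956 -0.14111232 -1.37360839] 0.01753315068532662
0.294 17 [ 0.395 -0.296] [ 0.436 -0.256]
0.3 30 [ 0.396 -0.295] [ 0.437 -0.255]
0.306 25 [ 0.399 -0.295] [ 0.436 -0.256]
0.312 29 [ 0.398 -0.298] [ 0.434 -0.258]
0.318 24 [ 0.398 -0.3  ] [ 0.433 -0.258]
0.324 20 [ 0.399 -0.297] [ 0.435 -0.257]
0.33 28 [ 0.401 -0.298] [ 0.433 -0.253]
0.336 33 [ 0.4   -0.299] [ 0.43  -0.253]
0.342 34 [ 0.405 -0.299] [ 0.43  -0.254]
0.348 15 [ 0.406 -0.283] [ 0.43  -0.259]
0.354 17 [ 0.397 -0.274] [ 0.436 -0.259]
0.36 27 [ 0.397 -0.286] [ 0.439 -0.258]
0.366 27 [ 0.391 -0.287] [ 0.437 -0.259]
0.372 22 [ 0.392 -0.287] [ 0.44 -0.26]
0.378 35 [ 0.387 -0.289] [ 0.44  -0.259]
0.384 37 [ 0.388 -0.288] [ 0.443 -0.26 ]
0.39 27 [ 0.385 -0.287] [ 0.442 -0.265]
0.396 32 [ 0.39  -0.287] [ 0.443 -0.266]
0.402 28 [ 0.383 -0.289] [ 0.443 -0.267]
0.408 16 [ 0.389 -0.284] [ 0.443 -0.265]
0.414 19 [ 0.388 -0.286] [ 0.451 -0.263]
board [ 0.00388994  0.06992783 -0.0562027 ] 1492 at z=.25 -0.03872074040281605 t [-0.05876969  0.06322573] z [0.0914808  0.25866587] mid top z 0.25671741859746866
roll: ztop left/right 0.2578379894856391 0.254663322365378
```

View pics/v18.png

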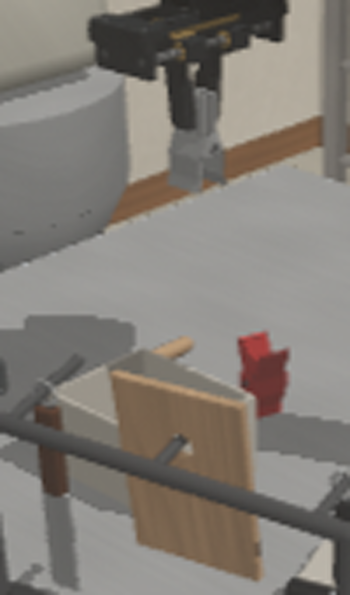

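```bash
python3 - <<'E'
from h import *
to([.6595,-.0553,.3195],11.4)
E
```

```text
shift [ 7.338e+00  8.313e+00 -3.000e-03] turn [-0.007 -0.01  -1.04 ]
```

Emit:
step_arm(plan=[[0,[0.4,0.45,0],[0,0,-0.1]],[0,[1.2,1.4,0],[0,0,-0.2]],[0,[2.2,2.5,0],[0,0,-0.35]],[0,[3.2,3.65,0],[0,0,-0.5]],[0,[4.2,4.8,0],[0,0,-0.65]],[0,[5.2,5.9,0],[0,0,-0.8]],[0,[6.1,6.9,0],[0,0,-0.95]],[0,[6.8,7.7,0],[0,0,-1.05]],[0,[7.2,8.15,0],[0,0,-1.05]],[0,[7.34,8.31,0],[0,0,-1.05]],[0,[7.34,8.31,0],[0,0,-1.05]],[0,[7.34,8.31,0],[0,0,-1.05]]])

```text
clock: 21.2
tcp_pos: [0.6594, -0.0559, 0.3206]
orientation: [[-0.199, 0.98, 0.0], [0.98, 0.199, -0.0], [-0.0, -0.0, -1.0]]
wrist_force: [0.2, 0.6, -0.5]
grip_width: 0.0177
```

```bash
cat > m.py <<'E'
from h import *
import sys
a=snap('scene',sys.argv[1]+'.png'); st=state(); o=st['tcp_pos'];print(o,st['wrist_force'],st['grip_width'])
im=cv2.cvtColor(a['image'],4)
cv2.imwrite('pics/%sv.png'%sys.argv[1],cv2.resize(im[110:225,170:270],None,fx=5.2,fy=5.2,interpolation=2))
W=cloud(a).reshape(-1,3)
th=np.radians(11.4); n=np.array([np.cos(th),np.sin(th)]);t=np.array([-np.sin(th),np.cos(th)]); r=np.array([.7035,-.0465])
q=np.c_[(W[:,:2]-r)@n,(W[:,:2]-r)@t,W[:,2]]; oo=np.r_[(o[:2]-r)@n,(o[:2]-r)@t,o[2]]; print('tcp n,t,z',oo.round(4))
f=q[(abs(q[:,0]+.040)<.035)&(abs(q[:,1])<.075)&(q[:,2]>.09)&(q[:,2]<.23)]
g=f
for i in range(8):
    c=np.linalg.lstsq(np.c_[g[:,1:],np.ones(len(g))],g[:,0],rcond=None)[0]; rr=f[:,0]-np.c_[f[:,1:],np.ones(len(f))]@c; g=f[abs(rr)<.004]
print('board',c,len(g),'face at z=.25',c@[0,.25,1],'t',np.percentile(g[:,1],[.5,99.5]))
e=q[(abs(q[:,0]+.04)<.03)&(abs(q[:,1])<.065)&(q[:,2]>.235)&(q[:,2]<.27)]; e=e[(abs(e[:,0]-e@[0,0,0]-np.c_[e[:,1:],np.ones(len(e))]@c+.004)<.007)]
for k in (-.05,-.04,-.03,0,.03,.04,.05):
    h=e[abs(e[:,1]-k)<.006]; print('  top z at t',k,np.percentile(h[:,2],97).round(4) if len(h) else None,end='')
print()
f=q[(abs(q[:,0]-oo[0])<.05)&(abs(q[:,1]-oo[1])<.04)&(q[:,2]>o[2]-.04)&(q[:,2]<o[2]+.06)]
for z in np.arange(o[2]-.04,o[2]+.05,.005):
    g=f[abs(f[:,2]-z)<.0025]
    if len(g): print(z.round(4),len(g),g[:,:2].min(0).round(4),g[:,:2].max(0).round(4))
E
python3 m.py s19
```

```text
[ 0.65940715 -0.05601881  0.32076191] [-0.00180794  0.5045146  -0.7785153 ] 0.017549871305267056
tcp n,t,z [-0.0451 -0.0006  0.3208]
board [ 0.00243013  0.07200076 -0.05653909] 1140 face at z=.25 -0.038538897319908644 t [-0.05883713  0.06397347]
  top z at t -0.05 0.2554  top z at t -0.04 0.2557  top z at t -0.03 0.2564  top z at t 0 0.2567  top z at t 0.03 0.2585  top z at t 0.04 0.2584  top z at t 0.05 0.2591
0.2908 2 [-0.062   0.0054] [-0.0616  0.0083]
0.2958 31 [-0.0623 -0.0191] [-0.0215  0.0216]
0.3008 34 [-0.0601 -0.0149] [-0.0231  0.0219]
0.3058 38 [-0.0583 -0.0185] [-0.0238  0.021 ]
0.3108 37 [-0.059  -0.0178] [-0.0239  0.0212]
0.3158 30 [-0.0588 -0.0161] [-0.0241  0.022 ]
0.3208 29 [-0.0585 -0.0171] [-0.0255  0.0222]
0.3258 31 [-0.0623 -0.0187] [-0.023   0.0223]
0.3308 36 [-0.0557 -0.0175] [-0.0248  0.0247]
0.3358 45 [-0.0542 -0.0196] [-0.0274  0.0261]
0.3408 35 [-0.0564 -0.0161] [-0.0294  0.024 ]
0.3458 36 [-0.0544 -0.0172] [-0.0309  0.0253]
0.3508 18 [-0.0535 -0.0044] [-0.0261  0.0199]
0.3558 24 [-0.0678 -0.0091] [-0.0232  0.0193]
0.3608 33 [-0.0685 -0.0072] [-0.0204  0.0193]
0.3658 33 [-0.0674 -0.0074] [-0.0191  0.0196]
```

View pics/s19v.png

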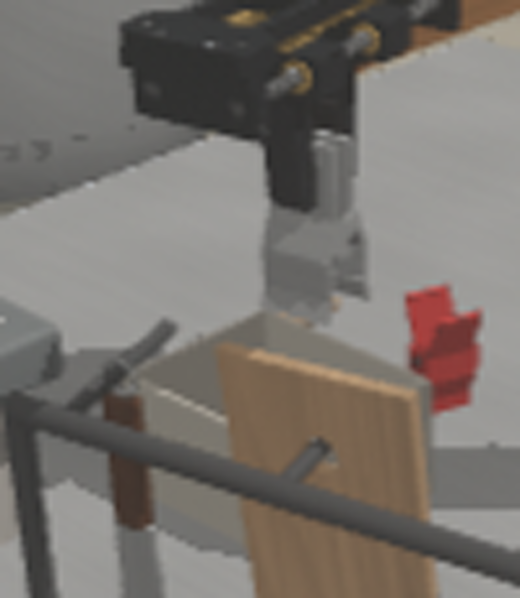

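The clip's centre is at (n,t) = (−0.042, 0.002) and the board's at (−0.0425, 0.0025), all from the same camera, so they line up. Descending 51 mm should put the jaws about 15 mm over the edge.

Emit:
step_arm(plan=[[0,[0,0,0.2],[0,0,0]],[0,[0,0,0.5],[0,0,0]],[0,[0,0,0.8],[0,0,0]],[0,[0,0,1.1],[0,0,0]],[0,[0,0,1.4],[0,0,0]],[0,[0,0,1.6],[0,0,0]],[0,[0,0,1.7],[0,0,0]],[0,[0,0,1.7],[0,0,0]],[0,[0,0,1.7],[0,0,0]]])

```text
clock: 22.38
tcp_pos: [0.6599, -0.0556, 0.2699]
orientation: [[-0.199, 0.98, 0.001], [0.98, 0.199, -0.0], [-0.0, 0.001, -1.0]]
wrist_force: [-0.1, 0.0, -0.6]
grip_width: 0.0174
```

```bash
python3 m.py s20
```

```text
[ 0.65983447 -0.0556246   0.26981809] [-0.21604476 -0.7070868   0.37821178] 0.017542239696559492
tcp n,t,z [-0.0446 -0.0003  0.2698]
board [ 0.00416133  0.07088363 -0.0563625 ] 1143 face at z=.25 -0.038641596407707035 t [-0.05882615  0.06418323]
  top z at t -0.05 0.2552  top z at t -0.04 0.2569  top z at t -0.03 0.2564  top z at t 0 None  top z at t 0.03 0.2594  top z at t 0.04 0.2587  top z at t 0.05 0.259
0.2298 17 [-0.041  -0.0369] [-0.0373  0.0325]
0.2348 19 [-0.0423 -0.0375] [-0.0367  0.0386]
0.2398 18 [-0.0418 -0.0372] [-0.0359  0.0366]
0.2448 37 [-0.0433 -0.039 ] [-0.0221  0.038 ]
0.2498 48 [-0.0584 -0.0396] [-0.0198  0.0372]
0.2548 57 [-0.0581 -0.0375] [-0.0227  0.0388]
0.2598 48 [-0.0612 -0.017 ] [-0.0239  0.0396]
0.2648 33 [-0.0627 -0.0176] [-0.024   0.0225]
0.2698 23 [-0.0602 -0.0182] [-0.0253  0.0212]
0.2748 30 [-0.0598 -0.0153] [-0.0243  0.023 ]
0.2798 28 [-0.0568 -0.0172] [-0.0246  0.0251]
0.2848 40 [-0.0569 -0.0187] [-0.0247  0.0273]
0.2898 37 [-0.0532 -0.0171] [-0.0288  0.0251]
0.2948 40 [-0.0512 -0.017 ] [-0.0311  0.0268]
0.2998 13 [-0.0539 -0.0071] [-0.0254  0.0205]
0.3048 25 [-0.0527 -0.0085] [-0.0217  0.019 ]
0.3098 19 [-0.0498 -0.0082] [-0.0213  0.02  ]
0.3148 32 [-0.0521 -0.006 ] [-0.0196  0.0203]
```

View pics/s20v.png

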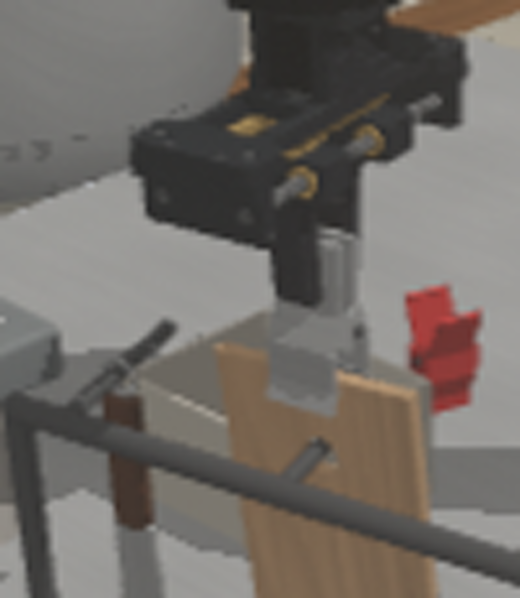

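The front jaw covers the board's face down to about z=0.242, roughly 14.5 mm below the top edge. The board hasn't moved, there is no contact force, and the peg is well below. Handing in.

Emit:
step_arm(plan=[[0,[0,0,0],[0,0,0]],[0,[0,0,0],[0,0,0]],[0,[0,0,0],[0,0,0]]])

```text
clock: 22.8
tcp_pos: [0.6598, -0.0556, 0.2695]
orientation: [[-0.199, 0.98, 0.0], [0.98, 0.199, -0.0], [-0.0, 0.0, -1.0]]
wrist_force: [-0.7, -0.2, -0.2]
grip_width: 0.0179
```

```bash
python3 -c "
from bench import *
s=state();print(s['clock'],s['tcp_pos'],s['wrist_force'],s['grip_width']);print(finish_job())"
```

```text
22.8 [ 0.65976963 -0.05560477  0.26952695] [-0.74202963 -0.19869599 -0.22682739] 0.017870810815641777
the job is handed in; nothing more can be done
None
```

I hung the board on the middle peg and let go of it. The steel clip is now held squeezed open around its top edge. The job was handed in at 22.8 s, with no verdict reported.

**Last checks:**
- **Clip opening:** the grip width is 17.9 mm, which matches the fully open clip.
- **Position over the board:** the jaws reach about 14.5 mm below the top edge, centred on the board to within about 1 mm. They are well above the peg.
- **Contact:** the wrist force is only noise (under 1 N), and the board did not move as the clip came down.
- **Not seen directly:** the rear jaw is hidden behind the board. I take it to be clear because the clip is held symmetrically.

**What disagreed along the way:**
- **Reported tool position:** the camera showed the real fingertips about 31 mm higher than the reported TCP. Because of this my first grasp closed just above the board without touching it. I corrected for the offset afterwards.
- **How the board hangs:** it leans about 4° with its top toward the rail bar, and is turned about 2° in its own plane. It hung still in every later picture.

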